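Set the brass check weight on the coin scale with the sprung tongs

TASK

The coin scale is due for its check. Take the sprung tongs out of the weight block, reach down into the deep bore with them, squeeze them shut on the neck of the brass weight and lift it out; set it gently down inside the collar on the scale's pan, right home and upright on the pan, let go of it, and stand the tongs back in their slot. Touch the brass weight only with the tongs, never jam the tongs or crush the weight in them, do not press the pan down onto its stop, and leave the two steel weights and the things around as they are.

Things in the scene. Friction and masses are not known exactly. Their poses are not given: they have to be found in the camera images.
- tongs_grip (a point): Steel sprung tongs, 124 mm tall, 70 g, standing tips down in the weight block's slot. Point midway between their two blue grips, 82 mm above the tips; z up along the tongs, arms apart along y. Grips' flat outer faces: 36 mm apart, 14 mm wide (x), 28 mm tall, centred here. Bow ends 42 mm above. The lower 54 mm, open, is 26 mm wide (y) and 8 to 12 mm (x).
- tongs_tips (a point): Point midway between the tongs' tips (black V jaws, 10 mm tall, 15 to 21 mm apart when open). The arms hinge in the bow, 122 mm above; a preloaded spring holds them open on a stop: pinched at the grips under about 9 N they stay open, at about 15 N (grips some 4 mm closer) the jaws meet the weight's neck, 25 to 40 N holds it firmly; eased under 9 N they open again.
- weight_neck (a point): Brass check weight, about 100 g, upright in one of the three bores. Point on its axis, half-way up its neck: 26 mm above its underside, 6 mm above the flat shoulder of its body, 6 mm below its knob. Body 26 mm across, 20 mm tall; neck 7 mm across, 12 mm tall; knob 12 mm across, 6 mm tall (38 mm in all).
- weight_block: Fixed wooden block, 160 mm along its x, 60 mm along y, 76 mm tall; origin at the centre of its underside. Three round bores 30 mm across, straight down from the top to a floor 10 mm above the underside (66 mm deep), at x = -32, +8 and +48 mm, y = 0. Tongs slot at x = -66 mm, y = 0.
- tongs_slot (a point): Centre of the mouth of the tongs slot, on the top face of the weight block (76 mm up). The slot is 14 mm along the block's x, 35 mm along its y and 56 mm deep (the standing tongs' tips are 20 mm above the block's underside); its axes are the block's.
- steel_weight_a: Steel weight in another bore, 26 mm across, 31 mm tall with its knob; origin at the centre of its underside. Not to be moved.
- steel_weight_b: The same, in the remaining bore. Not to be moved.
- scale: Fixed white coin-counting scale, 165 mm along its x, 130 mm along y, 38 mm tall; display panel on its -x side; origin at the centre of its underside. On it a round steel pan 100 mm across with a grey flat-topped collar in the middle: 44 mm across outside, 28 mm inside, 8 mm tall. The weight goes inside the collar onto the pan.
- pan_centre (a point): Where the middle of the pan's upper face would be if the pan were truly centred, 46 mm above the counter. The lift-off pan sits loosely on its post: it, and its collar, may be found shifted by up to 4.5 mm along each of the scale's x and y from this point. It stays as it lies unless pushed sideways with some 10 N.
- pan (a joint): How far the pan is pressed down on its load spring, in m: 0 is unloaded; it yields 0.5 mm per newton; its stop is met just past 0.003 (6 N).
- rubber_stamp: Wooden rubber stamp standing on the counter, 73 mm tall; a bystander.
- calculator: Grey desk calculator lying on the counter, 118 x 69 mm; a bystander.
Not all that is in view belongs to the job. There is more than one size of the part that bears tongs_grip; the job needs the smallest.

How it is judged:
By the outcome, as a careful person would: the job done as asked, in the order asked, and still so for the second after the job is handed in, with the robot touching nothing.
It also fails if it takes over 72 s, if anything falls off the work surface, if the arm or the gripper's body presses on something with over 40 N, if the wrist force passes 120 N, or if a joint passes its speed limit or range.

ROBOT

A 6-joint arm with a two-finger parallel gripper is mounted at the origin on a cart in front of the work surface, level with it; the furniture and walls round the work are solid. World frame = base frame: x ahead of the robot, y to its left, z up, the work surface at z = 0. Lengths are in m, angles in rad, forces in N, time in s.
With the tool pointing down it reaches from about 0.3 to 0.875 m from the base axis. Payload 6.4 kg.
Tool frame: the origin (TCP) lies midway between the tips of the shut fingers; the grasp point (between the pads) lies 19 mm behind it; z points along the fingers, y is the line along which they close (so a half turn about z gives the same grasp; the last joint's range is limited). The gripper opens to 88 mm and grips with 3 to 60 N. Pads are 18 mm wide; open, the fingers measure 123 mm over their backs; the gripper's body (75 mm by 187 mm) begins 45 mm behind the grasp point.
Start: joints at [-0.206, 0.181, 1.607, -0, 1.354, -0.206], TCP at [0.575, 0, 0.218] pointing down, gripper open.
Joint ranges: [-2.99, 2.99], [-0.89, 2.07], [0.3, 2.58], [-1.14, 4.28], [0, 2.63], [-3.12, 3.12]. Speed limits (rad/s): [2.57, 2.57, 3.01, 3.14, 3.14, 3.14].

INTERFACE

Orientations are given as a unit quaternion [w, x, y, z].
In Python, from station import bot gives the robot as it stands.
- The arm moves only by the tool move_arm, never from a script. Its argument "series" is one flat list of numbers, 7 for each row, row after row: the shift along the tool's x, y, z as a fraction of full scale, then the turn, a rotation vector about the tool's x, y, z as a fraction of full scale, then the opening, from 0 (shut) to 1 (fully open). A call has 1 to 8 rows; each row is the pose to reach, as a shift and turn from the pose commanded when the call began, along the tool's axes at that moment; what a row does not reach only later rows make up. Full scale, the value 1, is 300 mm for a shift and 90 degrees for a turn. A row lasts 1/12 s, in which the tool goes at most 41.7 mm and 7.16 degrees, less where a joint would pass 70% of its speed; a pose out of reach is approached as far as the arm can. A call with a number of a shift or a turn outside -1 to 1 is refused whole. A call with a gripper value outside its range is refused whole. The fingers move at their own pace and stop on an object; "force" is the grip in N (left out, the last holds). Time passes only in rows, so rows that repeat a pose let the fingers close. It gives the time, the measured TCP pose, the force, the opening and the grip force at its end, in the units of the state.
- bot.state(): the state, without advancing time (a new reading comes with each control period).
- bot.camera(name): name is "scene" or "side" or "wrist"; returns the picture (420x560x3 uint8, blue, green, red); there is no depth.
- bot.calibration(name): a dict with "fx", "fy", "cx", "cy" (pixels), "pose" (4x4, takes a point from camera to world coordinates). Camera axes: x right, y up, looking along -z (the intrinsics and any distortion apply to the point x, -y, -z); pixel columns grow to the right and rows downward; lengths in m; the calibration is good to about 2 mm. A picture is of the moment at which its call begins: read the wrist's pose just before it. calibration takes no time and is no camera call; for the wrist camera it gives the pose at the moment of the call.
- bot.finish_job(): hands the job in; it is judged then, once.
The state is a dict: "t": time; "qpos": joint angles; "joint_vel": joint speeds; "joint_torque": joint torques, N m; "position": TCP position; "ee_rot": TCP orientation; "contact_force": force on the tool from outside, world axes, zero at the start; "moment": the same for the moment, N m; "gripper_width": opening from 0.0 (shut) to 1.0 (fully open); "gripper_force": force on a finger pad.
Only numpy, scipy, OpenCV 4.12 (cv2) and the standard library are available. Lean on these libraries where they do the work, as an engineer would, in place of code of your own. Each camera call takes 0.05 s, during which the arm holds its last target. There are 200 camera calls.

## Working session

There is one attempt and no reset: what is moved stays moved. The work goes in short steps, Python scripts to look and compute and a tool call to move; the robot and the scene stay as the last step left them, time stands still between calls to the robot, and variables do not carry over. Pictures are saved under pics/ and viewed, at most 10 in all, crops included, and the job is handed in when it is done.

Besides the shell and the picture viewer there is one more tool, called after "Emit:" in YAML: its name, and indented under it one key for each argument. move_arm: Moves the arm, as the interface text tells. Its arguments: {"type":"object","properties":{"series":{"type":"array","items":{"type":"number","minimum":-1,"maximum":1}},"force":{"type":"number"}},"required":["series"]}

```bash
ls; mkdir -p pics; python3 - <<'E'
from station import bot
import cv2,numpy as np
print(bot.state())
for n in ("scene","side","wrist"):
    c=bot.calibration(n); print(n,{k:(np.round(v,4).tolist() if k=='pose' else v) for k,v in c.items()})
    cv2.imwrite(f"pics/{n}0.png",bot.camera(n))
a=[cv2.imread(f"pics/{n}0.png") for n in ("scene","side")]
E
```

```text
pics
{'t': 0.0, 'qpos': array([-2.06321135e-01,  1.81520007e-01,  1.60796454e+00, -3.59649903e-05,
        1.35381857e+00, -2.06327013e-01]), 'joint_vel': array([ 7.08838239e-05,  1.85502412e-04,  1.58755287e-03,  3.33805498e-04,
       -6.02185949e-04, -1.13253463e-03]), 'joint_torque': array([-5.85923790e-04, -4.33866942e+01, -3.41848969e+01,  7.00952648e-02,
        3.87157314e-02, -1.54040990e-04]), 'position': array([5.74440067e-01, 1.10616179e-04, 2.16843010e-01]), 'ee_rot': array([-7.06195779e-04,  7.07101696e-01,  7.07111349e-01, -4.82720715e-04]), 'contact_force': array([ 0.36551562, -0.22857047, -0.11751586]), 'moment': array([-0.05789253,  0.03513549, -0.04697164]), 'gripper_force': 0.0, 'gripper_width': 1.0009001623226454}
scene {'fx': 395.9192980797158, 'fy': 395.9192980797158, 'cx': 272.2235463966885, 'cy': 208.67932325122212, 'pose': [[0.5677, 0.5223, -0.6363, -0.0149], [-0.823, 0.3415, -0.454, -0.6281], [-0.0198, 0.7814, 0.6237, 0.6207], [0.0, 0.0, 0.0, 1.0]]}
side {'fx': 460.56855903796395, 'fy': 460.56855903796395, 'cx': 275.9953056460609, 'cy': 205.21965403666198, 'pose': [[0.9978, 0.0275, -0.0611, 0.4575], [-0.067, 0.4102, -0.9095, -1.061], [0.0001, 0.9116, 0.4112, 0.4756], [0.0, 0.0, 0.0, 1.0]]}
wrist {'fx': 299.5798784721732, 'fy': 299.5798784721732, 'cx': 277.8033489718713, 'cy': 206.0501956730376, 'pose': [[1.0, 0.0003, 0.0019, 0.5748], [-0.0007, 0.9654, 0.2606, 0.0674], [-0.0018, -0.2606, 0.9654, 0.3836], [0.0, 0.0, 0.0, 1.0]]}
```

View pics/scene0.png

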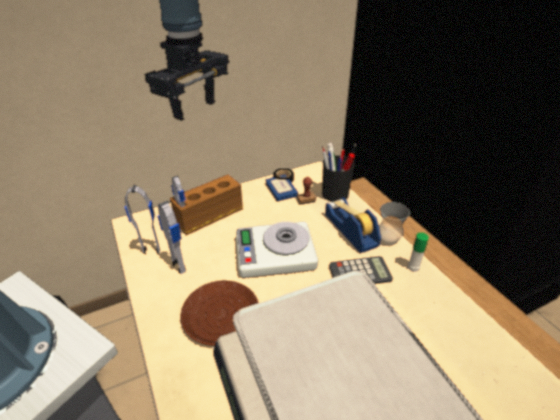

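View pics/side0.png

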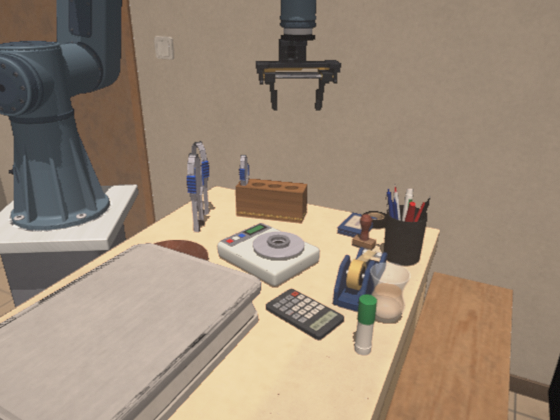

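View pics/wrist0.png

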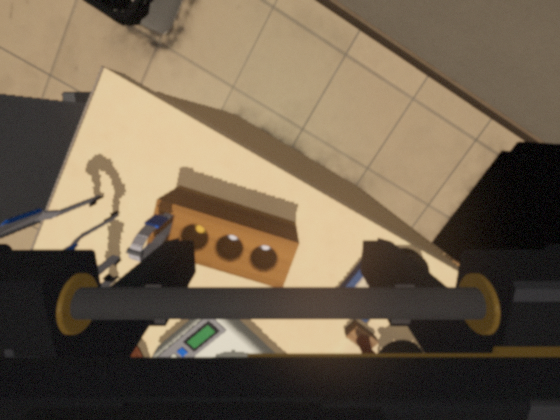

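The scene and side views show the small tongs in the block's slot (scene ~(178,190)), two bigger tongs to its left, and the scale (~(277,245)) with the collar at (286,236). The wrist view shows the bores at about (194,237), (230,246) and (264,257). The one nearest the slot glints like brass.

```bash
cat > h.py <<'E'
import numpy as np,cv2
from station import bot
from scipy.spatial.transform import Rotation as R
def ray(c,uv):
    d=np.array([(uv[0]-c['cx'])/c['fx'],-(uv[1]-c['cy'])/c['fy'],-1.])
    P=np.array(c['pose']); return P[:3,3],P[:3,:3]@d
def plane(c,uv,z):
    o,d=ray(c,uv); return o+d*(z-o[2])/d[2]
def proj(c,p):
    P=np.array(c['pose']); q=P[:3,:3].T@(np.array(p)-P[:3,3])
    return c['cx']+c['fx']*q[0]/-q[2], c['cy']-c['fy']*q[1]/-q[2]
def tool(p,s=None):  # world TCP target -> shift fraction in tool axes
    s=s or bot.state(); w,x,y,z=s['ee_rot']; M=R.from_quat([x,y,z,w])
    return M.inv().apply(np.array(p)-s['position'])/0.3
def pose(s):
    w,x,y,z=s['ee_rot']; M=R.from_quat([x,y,z,w]).as_matrix(); return M
def snap(n,name):
    c=bot.calibration(n); im=bot.camera(n); cv2.imwrite(f'pics/{name}.png',im); return c,im
E
python3 - <<'E'
from h import *
c=bot.calibration('wrist')
for uv in [(194,237),(230,246),(264,257)]: print(plane(c,uv,.076).round(4))
s=bot.calibration('scene'); d=bot.calibration('side')
print('collar',plane(s,(286.5,236),.054),plane(d,(278.5,241.5),.054))
for n,uvs in (('scene',[(238,272),(315,268)]),('side',[(277,280),(318,258),(219,253)])):
  for uv in uvs: print(n,plane(bot.calibration(n),uv,.005).round(3))
print(pose(bot.state()).round(3))
# larger tongs feet
for uv in [(181,271),(139,252),(158,250)]: print('feet',plane(s,uv,0).round(3))
for uv in [(197,229),(205,211)]: print('feet side',plane(d,uv,0).round(3))
for n in('scene','side'):
    im=cv2.imread(f'pics/{n}0.png')
    cr=im[110:290,100:340] if n=='scene' else im[130:290,170:400]
    cv2.imwrite(f'pics/{n}crop.png',cv2.resize(cr,None,fx=3.3,fy=3.3,interpolation=cv2.INTER_CUBIC)[:600,:800])
E
```

```text
[ 0.4825 -0.0508  0.076 ]
[ 0.5215 -0.0614  0.076 ]
[ 0.5588 -0.0746  0.076 ]
collar [ 0.50358936 -0.29339614  0.054     ] [ 0.5136989  -0.29565348  0.054     ]
scene [ 0.4   -0.24   0.005]
scene [ 0.498 -0.368  0.005]
side [ 0.507 -0.352  0.005]
side [ 0.593 -0.279  0.005]
side [ 0.397 -0.247  0.005]
[[-0.     1.    -0.001]
 [ 1.     0.     0.   ]
 [ 0.    -0.001 -1.   ]]
feet [ 0.339 -0.135  0.   ]
feet [ 0.328 -0.015  0.   ]
feet [ 0.356 -0.046  0.   ]
feet side [ 0.342 -0.127 -0.   ]
feet side [ 0.353 -0.032  0.   ]
```

View pics/scenecrop.png

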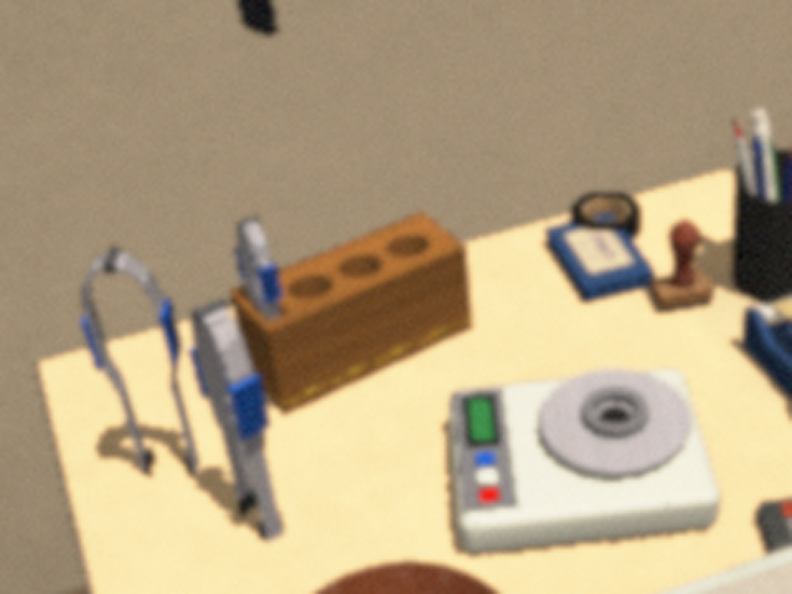

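The crop shows the block ahead-left with the small tongs in its near slot, and the scale's collar at about (613,410) in the crop. The block's x-axis points along about (0.955,-0.298). I'll turn the tool −107° so the camera sits on the block's +x side, and go above the tongs.

Emit:
move_arm:
  series: [-0.017,-0.05,0,0,0,0.079,1,-0.034,-0.1,0,0,0,0.158,1,-0.05,-0.15,0,0,0,0.237,1,-0.07,-0.2,0,0,0,0.316,1,-0.085,-0.26,0,0,0,0.395,1,-0.1,-0.31,0,0,0,0.474,1,-0.12,-0.36,0,0,0,0.55,1,-0.137,-0.413,0,0,0,0.63,1]

```text
t: 0.82
position: [0.4502, -0.0412, 0.2175]
ee_rot: [-0.0, 0.959, 0.284, -0.0]
contact_force: [-0.2, 0.1, 1.0]
gripper_width: 0.999
gripper_force: 0.0
```

Emit:
move_arm:
  series: [0,0,0,0,0,0.079,1,0,0,0,0,0,0.158,1,0,0,0,0,0,0.237,1,0,0,0,0,0,0.316,1,0,0,0,0,0,0.395,1,0,0,0,0,0,0.474,1,0,0,0,0,0,0.562,1,0,0,0,0,0,0.562,1]

```text
t: 1.48
position: [0.4509, -0.041, 0.2175]
ee_rot: [-0.0, 0.988, -0.152, -0.0]
contact_force: [0.6, -0.1, -0.1]
gripper_width: 1.0
gripper_force: 0.0
```

```bash
python3 - <<'E'
from h import *
s=bot.state(); print(s['t'],s['position'],s['qpos'].round(2)); print(pose(s).round(3))
c,im=snap('wrist','w1')
for p in [(.45,-.041,.076),(.45,-.041,.144),(.4825,-.0508,.076),(.5215,-.0614,.076)]: print(proj(c,p))
E
```

```text
1.4833 [ 0.45091525 -0.04102983  0.21750733] [-0.35 -0.1   1.9  -0.    1.34  1.52]
[[ 0.954 -0.301 -0.   ]
 [-0.301 -0.954  0.   ]
 [-0.    -0.    -1.   ]]
(np.float64(278.49139781879086), np.float64(191.49561097711182))
(np.float64(278.6582153810451), np.float64(209.0591302385702))
(np.float64(278.06187301567275), np.float64(159.02498477760352))
(np.float64(276.3916597236036), np.float64(117.8507235884314))
```

View pics/w1.png

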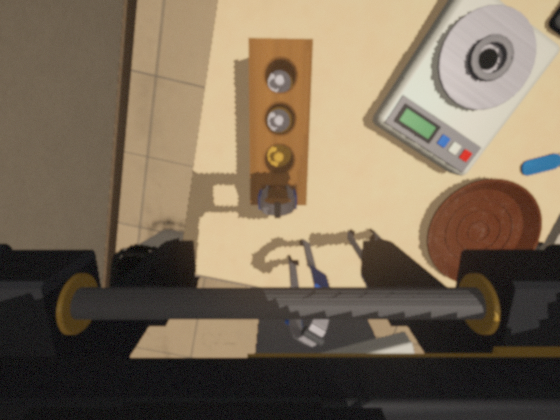

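The brass weight shows in the bore nearest the tongs at (279,157), with steel in the other two at (279,119) and (280,80). The tongs are at about (278,198), and the scale's collar is at (490,57). Next I'll measure these by masks.

```bash
cat > m1.py <<'E'
from h import *
s=bot.state(); c=bot.calibration('wrist'); im=cv2.imread('pics/w1.png')
hsv=cv2.cvtColor(im,cv2.COLOR_BGR2HSV)
print('px',hsv[100,260],hsv[60,300],hsv[60,330],hsv[190,300],hsv[119,290])
wood=cv2.inRange(hsv,(5,120,70),(20,255,200)); wood[:30]=0; wood[215:]=0; wood[:,:235]=0; wood[:,325:]=0
cs=max(cv2.findContours(wood,cv2.RETR_EXTERNAL,cv2.CHAIN_APPROX_NONE)[0],key=cv2.contourArea)
box=cv2.boxPoints(cv2.minAreaRect(cs)); print('box',box.round(1).tolist()); print([plane(c,p,.076)[:2].round(4).tolist() for p in box])
for y0,y1 in((62,98),(102,137),(141,174)):
    reg=(wood[y0:y1,255:303]==0).astype(np.uint8)
    n,l,st,ce=cv2.connectedComponentsWithStats(reg); i=1+np.argmax(st[1:,4]); 
    u=(st[i,0]+st[i,2]/2-.5+255, st[i,1]+st[i,3]/2-.5+y0); print('bore',u,st[i], plane(c,u,.076).round(4))
blue=cv2.inRange(hsv,(105,110,40),(130,255,255)); blue[230:]=0;blue[:,:245]=0;blue[:,320:]=0;blue[:175]=0
n,l,st,ce=cv2.connectedComponentsWithStats(blue); print('blue',[(st[i].tolist(),ce[i].round(1).tolist()) for i in range(1,n) if st[i,4]>5])
out=cv2.resize(im[30:220,230:330],None,fx=3.1,fy=3.1,interpolation=cv2.INTER_CUBIC)
out2=cv2.resize(im[0:190,370:560],None,fx=2.6,fy=3.1,interpolation=cv2.INTER_CUBIC)
cv2.imwrite('pics/c1.png',np.hstack([out,out2])[:600,:800])
E
python3 m1.py
```

```text
px [ 16 156 170] [ 15 154 171] [ 19  77 224] [ 15 149 156] [ 17 123 118]
box [[248.0, 39.0], [311.0, 39.0], [311.0, 204.0], [248.0, 204.0]]
[[0.5963, -0.0568], [0.579, -0.1125], [0.4268, -0.07], [0.4467, -0.006]]
bore (np.float64(279.0), np.float64(80.5)) [ 12   7  25  24 483] [ 0.5536 -0.0736  0.076 ]
bore (np.float64(277.5), np.float64(120.0)) [ 11   6  24  25 463] [ 0.5194 -0.0615  0.076 ]
bore (np.float64(278.5), np.float64(156.5)) [21 13  6  6 28] [ 0.4849 -0.0518  0.076 ]
blue []
```

View pics/c1.png

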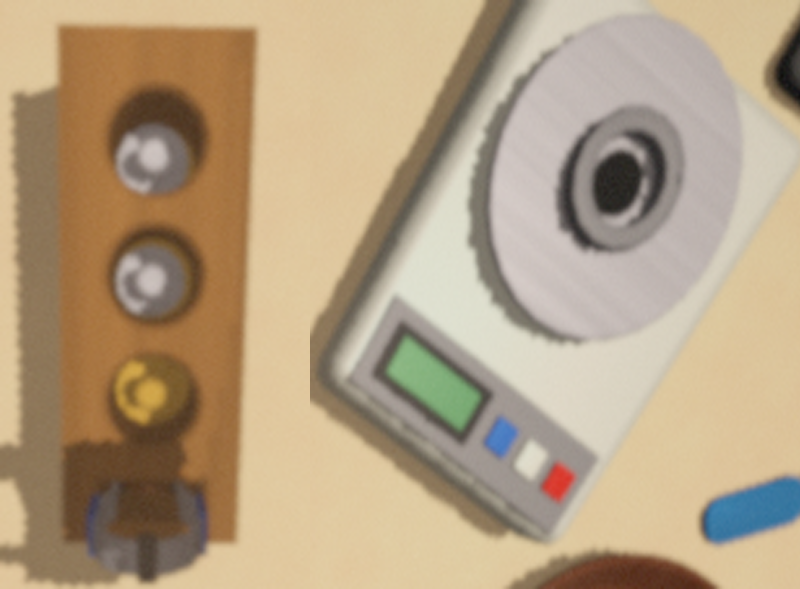

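```bash
cat > m2.py <<'E'
from h import *
s=bot.state(); c=bot.calibration('wrist'); M=pose(s)
B=[plane(c,u,.076)[:2] for u in [(281.1,75.2),(280.3,118.5),(279.7,158.4)]]
C=[plane(c,u,.076)[:2] for u in [(249.4,38.7),(312.6,39.4),(306.5,204.8),(251,204.5)]]
print(np.round(B,4),np.round(C,4)); 
ux=(C[0]+C[1]-C[2]-C[3]); L=np.linalg.norm(ux)/2; ux/=np.linalg.norm(ux); print('L',L,'ux',ux,np.degrees(np.arctan2(ux[1],ux[0])), 'bores', np.degrees(np.arctan2(*(B[0]-B[2])[::-1])))
uy=np.array([-ux[1],ux[0]])
ctr=np.mean(C,0); o2=np.mean([B[0]-.048*ux,B[1]-.008*ux,B[2]+.032*ux],0); print('ctr',ctr,o2)
o=o2; print('slot',o-.066*ux,'bore',o-.032*ux, 'tooly',M[:2,1],'ang',np.degrees(np.arctan2(M[1,0],M[0,0])))
for u in [(230+87/3.1,30+520/3.1),(230+208/3.1,30+520/3.1)]:print('grip edges',plane(c,u,.112))
print('bow mid',plane(c,(230+147/3.1,30+533/3.1),.14))
# scale
P=lambda x,y,z:plane(c,(370+x/2.6,y/3.1),z)[:2]
print('collar outer',P(625,180,.054),'pan',P(616,178,.046))
E
python3 m2.py
```

```text
[[ 0.5575 -0.0769]
 [ 0.5199 -0.0645]
 [ 0.4827 -0.0524]] [[ 0.5961 -0.0581]
 [ 0.5782 -0.1138]
 [ 0.4274 -0.0652]
 [ 0.4452 -0.0089]]
L 0.1586522764037271 ux [ 0.95124613 -0.30843282] -17.96481049869359 bores -18.134090202808988
ctr [ 0.51172986 -0.06149249] [ 0.51243518 -0.06215895]
slot [ 0.44965293 -0.04180238] bore [ 0.4819953 -0.0522891] tooly [-0.2959587  -0.95520074] ang -17.215033415834277
grip edges [ 0.45757547 -0.02328299  0.112     ]
grip edges [ 0.44675873 -0.05810593  0.112     ]
bow mid [ 0.4552017  -0.04152266  0.14      ]
collar outer [ 0.47749404 -0.39935174] pan [ 0.47827735 -0.40416946]
```

```bash
python3 - <<'E'
from h import *
c=bot.calibration('wrist'); S=bot.calibration('scene')
for u in [(292,260),(305,243),(350,235),(373,235)]: print('feet',plane(c,u,0.0).round(3))
print('A top scene', [plane(S,(165,203),z).round(3) for z in (.14,.16,.18)])
print('B top scene', [plane(S,(134,187),z).round(3) for z in (.14,.16,.18,.2)])
print('collar',plane(c,(370+315/2.6,180/3.1),.054),'pan',plane(c,(370+306/2.6,178/3.1),.046))
s=bot.state(); print(tool((.450,-.0408,.084)), s['position'])
E
```

```text
feet [ 0.335 -0.025  0.   ]
feet [ 0.354 -0.05   0.   ]
feet [ 0.347 -0.111 -0.   ]
feet [ 0.338 -0.141  0.   ]
A top scene [array([ 0.373, -0.088,  0.14 ]), array([ 0.357, -0.111,  0.16 ]), array([ 0.341, -0.133,  0.18 ])]
B top scene [array([0.376, 0.008, 0.14 ]), array([ 0.36 , -0.018,  0.16 ]), array([ 0.343, -0.045,  0.18 ]), array([ 0.327, -0.071,  0.2  ])]
collar [ 0.51310353 -0.28474603  0.054     ] pan [ 0.51473116 -0.28684653  0.046     ]
[-3.00102859e-03  2.08662302e-04  4.45030681e-01] [ 0.4509336  -0.04102628  0.2175088 ]
```

Emit:
move_arm:
  series: [-0.003,0,0.07,0,0,0.009,1,-0.003,0,0.15,0,0,0.009,1,-0.003,0,0.23,0,0,0.009,1,-0.003,0,0.31,0,0,0.009,1,-0.003,0,0.38,0,0,0.009,1,-0.003,0,0.42,0,0,0.009,1,-0.003,0,0.445,0,0,0.009,0.8,-0.003,0,0.445,0,0,0.009,0.6]
  force: 7

```text
t: 2.2
position: [0.449, -0.0404, 0.0827]
ee_rot: [-0.0, 0.988, -0.156, -0.002]
contact_force: [-0.3, -0.3, -0.0]
gripper_width: 0.871
gripper_force: 0.0
```

Emit:
move_arm:
  series: [0,0,0,0,0,0,0.5,0,0,0,0,0,0,0.45,0,0,0,0,0,0,0.4,0,0,0,0,0,0,0.35,0,0,0,0,0,0,0.3,0,0,0,0,0,0,0.3]
  force: 7

```text
t: 2.7
position: [0.4506, -0.0409, 0.0847]
ee_rot: [0.0, 0.988, -0.157, 0.0]
contact_force: [0.4, 0.2, 0.8]
gripper_width: 0.424
gripper_force: 0.0
```

```bash
python3 - <<'E'
from h import *
s=bot.state(); print(s); print(pose(s).round(4))
c,im=snap('wrist','w2')
print(proj(c,(.4817,-.0524,.076)),proj(c,s['position']))
E
```

```text
{'t': 2.7, 'qpos': array([-3.53984127e-01,  8.03056598e-02,  2.01847975e+00,  1.21518358e-05,
        1.04190239e+00,  1.53171054e+00]), 'joint_vel': array([ 0.0013143 ,  0.00520757,  0.0007278 , -0.00517364,  0.00010683,
        0.00145734]), 'joint_torque': array([-7.48421182e-03, -3.26156652e+01, -2.85320503e+01, -5.06792148e-02,
       -7.53600569e-02, -3.34144745e-03]), 'position': array([ 0.4505669 , -0.04091685,  0.08465344]), 'ee_rot': array([ 8.32006858e-05,  9.87629883e-01, -1.56802452e-01,  4.44743979e-04]), 'contact_force': array([0.41991284, 0.24062647, 0.81235381]), 'moment': array([ 0.10001449,  0.06540099, -0.01870464]), 'gripper_force': 0.034458356676623225, 'gripper_width': 0.4237331480004835}
[[ 9.508e-01 -3.097e-01  9.000e-04]
 [-3.097e-01 -9.508e-01 -3.000e-04]
 [ 9.000e-04  0.000e+00 -1.000e+00]]
(np.float64(280.67954700909115), np.float64(183.54019858972055)) (np.float64(278.56949628699994), np.float64(241.1537510441425))
```

View pics/w2.png

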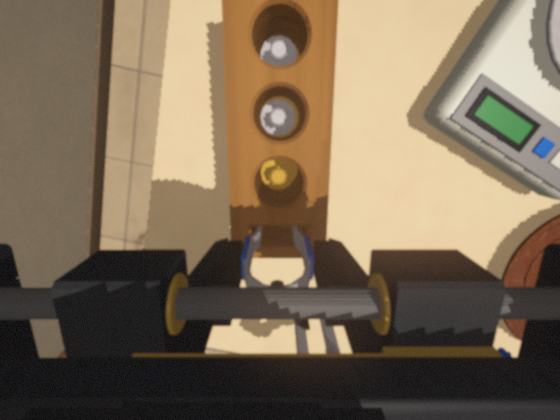

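The tongs sit centred between the fingers (cols 240–314), and the brass bore is at about (279,180). I'll finish the light pinch.

Emit:
move_arm:
  series: [0,0,0,0,0,0,0.3,0,0,0,0,0,0,0.3,0,0,0,0,0,0,0.3,0,0,0,0,0,0,0.3]
  force: 7

```text
t: 3.08
position: [0.4506, -0.0409, 0.0845]
ee_rot: [0.0, 0.988, -0.157, 0.0]
contact_force: [-0.7, 0.4, 4.1]
gripper_width: 0.41
gripper_force: 7.0
```

```bash
python3 - <<'E'
from h import *
s=bot.state(); print(s['position'],s['gripper_width']*88,s['gripper_force'],s['contact_force'])
c=bot.calibration('wrist'); im=cv2.imread('pics/w2.png'); g=cv2.GaussianBlur(im[:,:,2],(3,3),0)
cr=im[:300,200:360]; cv2.imwrite('pics/c2.png',cv2.resize(cr,None,fx=2,fy=2,interpolation=cv2.INTER_CUBIC))
# bore rims along radial gradient: red-channel drop, from seeds
for seed in [(280,34),(280,113),(280,180)]:
    pts=[]
    for a in np.radians(np.arange(0,360,6)):
        r=np.arange(16,36,.5); q=np.float32([[seed[0]+r*np.cos(a),seed[1]+r*np.sin(a)]])
        v=cv2.remap(g,q[:,0].astype(np.float32),q[:,1].astype(np.float32),1)[0].astype(float)
        d=v[4:]-v[:-4]; i=d.argmax()
        if d[i]>25: pts.append((seed[0]+r[i+2]*np.cos(a),seed[1]+r[i+2]*np.sin(a)))
    W=np.array([plane(c,p,.076)[:2] for p in pts]); 
    for k in range(4):
        A=np.c_[2*W,np.ones(len(W))]; x=np.linalg.lstsq(A,(W**2).sum(1),rcond=None)[0]; rr=np.sqrt(x[2]+x[0]**2+x[1]**2)
        e=abs(np.linalg.norm(W-x[:2],axis=1)-rr); W=W[e<max(2*np.median(e),.0003)]
    print(x[:2].round(4),'r',rr.round(4),len(W), proj(c,(*x[:2],.076)))
E
```

```text
[ 0.45057591 -0.04094513  0.08452497] 36.101688435803055 7.000610455870628 [-0.68222978  0.44056853  4.05575706]
[ 0.5572 -0.0763] r 0.0146 29 (np.float64(279.5598755737696), np.float64(35.03329351224855))
[ 0.5198 -0.0638] r 0.0145 37 (np.float64(279.1066366877368), np.float64(113.62402300428145))
[ 0.4794 -0.0524] r 0.016 31 (np.float64(281.8764490914684), np.float64(187.21440387309298))
```

Emit:
move_arm:
  series: [0,0,-0.02,0,0,0,0.3,0,0,-0.06,0,0,0,0.3,0,0,-0.11,0,0,0,0.3,0,0,-0.16,0,0,0,0.3,0,0,-0.21,0,0,0,0.3,0,0,-0.25,0,0,0,0.3,0,0,-0.26,0,0,0,0.3,0,0,-0.26,0,0,0,0.3]

```text
t: 3.75
position: [0.4507, -0.041, 0.163]
ee_rot: [0.0, 0.988, -0.157, 0.001]
contact_force: [-0.1, 0.1, -0.9]
gripper_width: 0.405
gripper_force: 7.0
```

Emit:
move_arm:
  series: [0.03,0,0,0,0,0,0.3,0.06,0,0,0,0,0,0.3,0.09,0,0,0,0,0,0.3,0.112,0,0,0,0,0,0.3,0.112,0,0,0,0,0,0.3,0.112,0,0,0,0,0,0.3]

```text
t: 4.25
position: [0.4823, -0.0513, 0.1616]
ee_rot: [-0.0, 0.988, -0.157, -0.001]
contact_force: [-0.5, -0.6, -0.9]
gripper_width: 0.407
gripper_force: 7.0
```

```bash
python3 - <<'E'
from h import *
s=bot.state(); print(s['position'],s['gripper_width']*88,s['gripper_force'],s['contact_force']); print(pose(s).round(4))
c,im=snap('wrist','w3')
d,im2=snap('side','s3')
e,im3=snap('scene','sc3')
print(proj(c,(.4818,-.0518,.076)),proj(d,(.4818,-.0518,.076)),proj(e,(.4818,-.0518,.076)))
a=cv2.resize(im[60:300,180:380],(500,600),interpolation=cv2.INTER_CUBIC)
b=cv2.resize(im2[120:240,220:320],(250,300),interpolation=cv2.INTER_CUBIC)
b2=cv2.resize(im3[130:250,150:250],(250,300),interpolation=cv2.INTER_CUBIC)
cv2.imwrite('pics/c3.png',np.hstack([a,np.vstack([b,b2])]))
E
```

```text
[ 0.48229479 -0.0513196   0.16159188] 35.77944545645196 6.99689157307148 [-0.52370579 -0.62335197 -0.86553912]
[[ 9.507e-01 -3.100e-01 -1.300e-03]
 [-3.100e-01 -9.507e-01  5.000e-04]
 [-1.400e-03 -0.000e+00 -1.000e+00]]
(np.float64(279.04577519782094), np.float64(204.5859979322389)) (np.float64(257.5380762401147), np.float64(183.77326237309165)) (np.float64(193.89409179731535), np.float64(195.44459081209493))
```

View pics/c3.png

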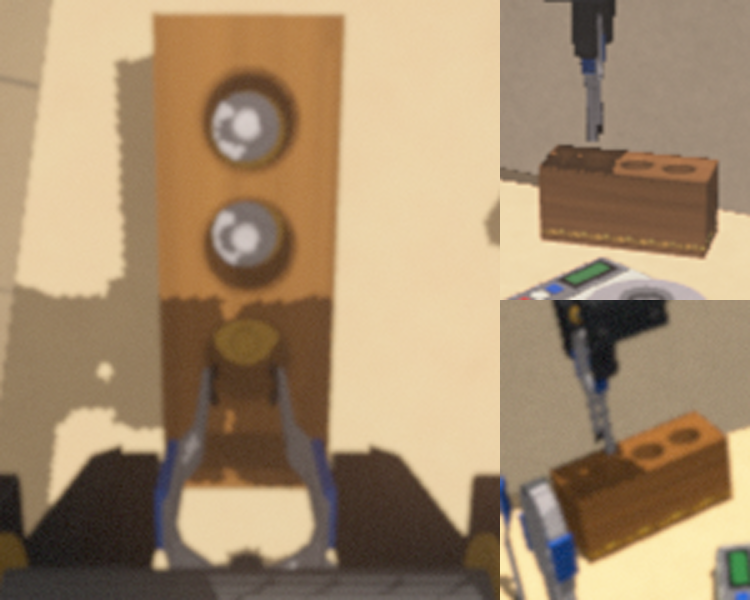

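The tongs hang above the brass bore with the tips at about crop (244,402) and the bore centre near (247,361). I'll lower until the tips are just above the mouth and compare there.

Emit:
move_arm:
  series: [0,0.003,0.015,0,0,0,0.3,0,0.003,0.03,0,0,0,0.3,0,0.003,0.045,0,0,0,0.3,0,0.003,0.053,0,0,0,0.3,0,0.003,0.053,0,0,0,0.3,0,0.003,0.053,0,0,0,0.3]

```text
t: 4.9
position: [0.4817, -0.052, 0.146]
ee_rot: [-0.0, 0.988, -0.157, -0.0]
contact_force: [0.2, 0.2, -1.7]
gripper_width: 0.406
gripper_force: 7.0
```

```bash
python3 - <<'E'
from h import *
s=bot.state(); print(s['position'],s['gripper_width']*88,s['gripper_force'],s['contact_force'])
c,im=snap('wrist','w4'); d,im2=snap('side','s4')
for x in (-.032,.008,.048):
    p=np.array([.5195,-.064])+(x-.008)*np.array([.951,-.309])
    print(proj(c,(*p,.076)),p)
a=im[90:250,210:350].astype(np.float32); a=np.clip(255*(a/255)**.55,0,255).astype(np.uint8)
a=cv2.resize(a,(525,600),interpolation=cv2.INTER_CUBIC)
b=cv2.resize(im2[110:230,230:285],(275,600),interpolation=cv2.INTER_CUBIC)
cv2.imwrite('pics/c4.png',np.hstack([a,b]))
E
```

```text
[ 0.48170131 -0.05202065  0.1460227 ] 35.719044881140455 6.996915712952614 [ 0.20426652  0.16965614 -1.67359826]
(np.float64(278.03932484820405), np.float64(209.58140687032872)) [ 0.48146 -0.05164]
(np.float64(277.9653285896104), np.float64(160.6388586555105)) [ 0.5195 -0.064 ]
(np.float64(277.8844377483861), np.float64(107.13610092148886)) [ 0.55754 -0.07636]
```

View pics/c4.png

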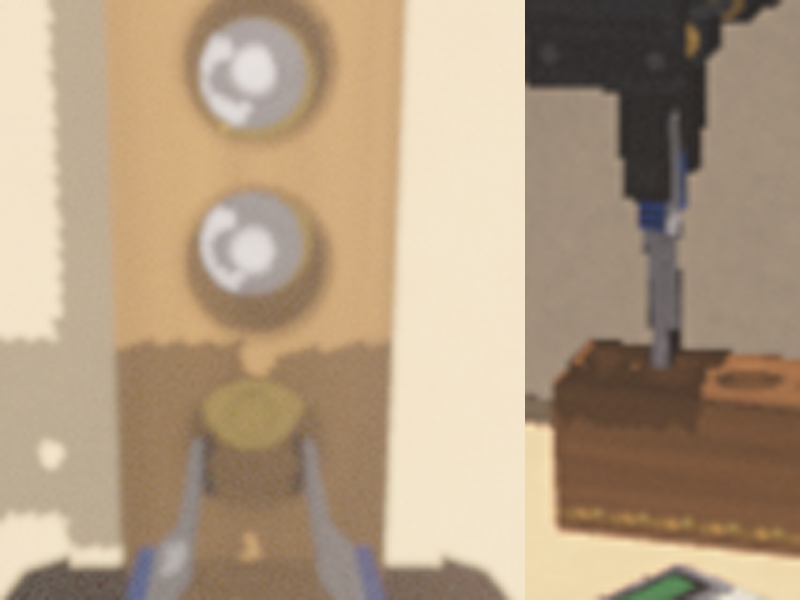

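```bash
python3 - <<'E'
from h import *
c=bot.calibration('wrist'); ux=np.array([.951,-.309]); f=lambda u,z:(plane(c,u,z)[:2]-[.4815,-.0516])@ux*1000
print('mid',f((278.5,158.5),.076),'far top row72/3.75?', f((279,90+62/3.75),.076))
for r in (488,492,496): print(r,f((278,90+r/3.75),.0815))
im=cv2.imread('pics/w4.png').astype(float).mean(2)
b=cv2.GaussianBlur(im,(3,3),0)
for col in (266,267,278,289,290): print(col,b[200:232,col].round().astype(int).tolist())
print('bore rims col 278.5',b[85:180,278].round().astype(int).tolist())
E
```

```text
mid 41.992123485084036 far top row72/3.75? 80.82011284476326
488 -7.077005966792031
492 -7.985831370987821
496 -8.89643485156772
266 [85, 83, 79, 73, 66, 58, 50, 46, 44, 45, 47, 48, 50, 52, 51, 49, 48, 48, 47, 46, 47, 51, 57, 63, 68, 69, 70, 71, 71, 72, 71, 71]
267 [88, 86, 84, 79, 73, 65, 57, 52, 48, 48, 50, 52, 54, 54, 53, 53, 51, 51, 51, 50, 50, 52, 57, 62, 67, 69, 69, 70, 71, 72, 72, 71]
278 [86, 86, 86, 86, 85, 83, 83, 81, 78, 71, 64, 60, 58, 56, 56, 57, 58, 58, 58, 57, 57, 58, 58, 60, 61, 62, 64, 67, 68, 69, 71, 74]
289 [78, 74, 69, 64, 60, 55, 51, 49, 49, 50, 50, 51, 54, 54, 54, 52, 48, 47, 47, 48, 50, 55, 61, 66, 68, 70, 71, 71, 70, 70, 70, 70]
290 [71, 68, 64, 60, 58, 55, 55, 56, 58, 59, 58, 57, 58, 58, 57, 55, 53, 53, 53, 54, 57, 62, 66, 69, 70, 71, 71, 71, 71, 70, 70, 71]
bore rims col 278.5 [97, 86, 75, 68, 65, 64, 64, 66, 73, 87, 103, 113, 117, 118, 120, 128, 144, 165, 185, 198, 205, 206, 206, 204, 203, 202, 201, 196, 184, 164, 143, 126, 120, 121, 120, 117, 113, 111, 107, 101, 96, 95, 98, 105, 111, 117, 123, 125, 125, 126, 126, 125, 122, 115, 108, 103, 104, 108, 111, 112, 111, 110, 110, 113, 124, 143, 163, 179, 189, 194, 195, 196, 197, 198, 197, 191, 177, 156, 134, 118, 109, 103, 96, 84, 71, 64, 61, 60, 60, 61, 62, 63, 69, 80, 93]
```

```bash
python3 - <<'E'
from h import *
c=bot.calibration('wrist'); d=bot.calibration('side'); s=bot.state()
e,im3=snap('scene','sc4')
def tri(L):
    A=0;b=0
    for k,u in L:
        o,v=ray(k,u); v/=np.linalg.norm(v); Q=np.eye(3)-np.outer(v,v); A=A+Q; b=b+Q@o
    x=np.linalg.solve(A,b); return x,[np.round(np.array(proj(k,x))-u,1) for k,u in L]
print(tri([(c,(277.8,221.3)),(d,(257,183.4))]))
for z in (.076,.0815,.09): print(z,'side',plane(d,(257,183.4),z),'wrist',plane(c,(277.8,221.3),z))
p=s['position']
for nm,z in (('tip exp',.0815),('tcp',.146),('bow',.2055)): print(nm,[np.round(proj(k,(p[0],p[1],z)),1).tolist() for k in (c,d,e)])
im2=cv2.imread('pics/s4.png')
A=cv2.resize(im2[105:200,235:285],(400,600),interpolation=cv2.INTER_CUBIC)   # x8 , x6.3
B=cv2.resize(im3[105:230,160:225],(400,600),interpolation=cv2.INTER_CUBIC)
cv2.imwrite('pics/c5.png',np.hstack([A,B]))
E
```

```text
(array([ 0.47679449, -0.04925065,  0.07743315]), [array([-0.8, -4.9]), array([-1.6, -0.5])])
0.076 side [ 0.48060732 -0.04932806  0.076     ] wrist [ 0.47216561 -0.04840462  0.076     ]
0.0815 side [ 0.48028923 -0.06325393  0.0815    ] wrist [ 0.47387024 -0.04896257  0.0815    ]
0.09 side [ 0.47979764 -0.08477572  0.09      ] wrist [ 0.47650468 -0.04982485  0.09      ]
tip exp [[278.4, 210.9], [257.6, 181.6], [193.7, 193.5]]
tcp [[278.6, 240.9], [257.1, 155.4], [189.5, 170.0]]
bow [[278.9, 295.8], [256.7, 129.9], [185.3, 146.3]]
```

View pics/c5.png

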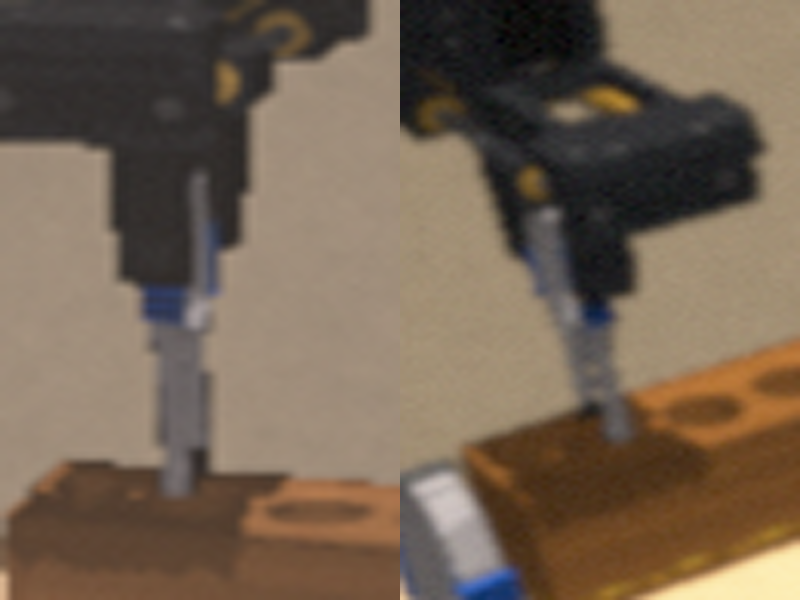

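```bash
python3 - <<'E'
from h import *
c=bot.calibration('wrist'); d=bot.calibration('side'); e=bot.calibration('scene')
for x in (-.032,.008,.048):
    p=np.array([.5195,-.064])+(x-.008)*np.array([.951,-.309]); print([np.round(proj(k,(*p,.076)),1).tolist() for k in (d,e)])
ux=np.array([.951,-.309])
# tips mid from side (258.75,181.6) and scene (near tip 617,438 ; far tip 592,410)
u=(160+(604.5-400)/6.15,105+424/4.8); print('scene tip px',u)
for k,v in((d,(258.75,181.6)),(e,u)): print(plane(k,v,.0815))
# bores in scene crop: mid at (703,410), far (790,383); side mid (318,510)
for k,v in((e,(160+303/6.15,105+410/4.8)),(d,(274.75,185.7))): print('midbore',plane(k,v,.076))
E
```

```text
[[257.4, 183.8], [193.7, 195.5]]
[[273.9, 185.3], [208.7, 189.1]]
[[290.6, 186.9], [223.2, 183.0]]
scene tip px (193.2520325203252, 193.33333333333334)
[ 0.48472774 -0.05204117  0.0815    ]
[ 0.48199222 -0.05066938  0.0815    ]
midbore [ 0.51630232 -0.06851313  0.076     ]
midbore [ 0.5214197  -0.06665301  0.076     ]
```

Across the three views the tips are within about 1 mm of the bore centre and the tongs hang vertical. I'll lower them in, watching the force.

Emit:
move_arm:
  series: [0,0,0.012,0,0,0,0.3,0,0,0.024,0,0,0,0.3,0,0,0.036,0,0,0,0.3,0,0,0.048,0,0,0,0.3,0,0,0.06,0,0,0,0.3,0,0,0.07,0,0,0,0.3,0,0,0.08,0,0,0,0.3,0,0,0.08,0,0,0,0.3]

```text
t: 5.72
position: [0.4814, -0.0519, 0.1215]
ee_rot: [-0.0, 0.988, -0.157, -0.001]
contact_force: [0.0, -0.5, -1.2]
gripper_width: 0.408
gripper_force: 7.0
```

Free so far, no contact.

Emit:
move_arm:
  series: [0,0,0.01,0,0,0,0.3,0,0,0.02,0,0,0,0.3,0,0,0.03,0,0,0,0.3,0,0,0.04,0,0,0,0.3,0,0,0.05,0,0,0,0.3,0,0,0.06,0,0,0,0.3,0,0,0.06,0,0,0,0.3,0,0,0.06,0,0,0,0.3]

```text
t: 6.38
position: [0.4818, -0.052, 0.1041]
ee_rot: [-0.0, 0.988, -0.157, -0.0]
contact_force: [-0.2, -0.3, -0.3]
gripper_width: 0.403
gripper_force: 7.0
```

Emit:
move_arm:
  series: [0,0,0.008,0,0,0,0.3,0,0,0.016,0,0,0,0.3,0,0,0.023,0,0,0,0.3,0,0,0.027,0,0,0,0.3,0,0,0.027,0,0,0,0.3,0,0,0.027,0,0,0,0.3,0,0,0.027,0,0,0,0.3]

```text
t: 6.97
position: [0.482, -0.0521, 0.0963]
ee_rot: [0.0, 0.988, -0.157, 0.0]
contact_force: [0.0, 0.1, -0.5]
gripper_width: 0.41
gripper_force: 7.0
```

Emit:
move_arm:
  series: [0,0,0,0,0,0,0.3,0,0,0,0,0,0,0.3,0,0,0,0,0,0,0.3,0,0,0,0,0,0,0.3]
  force: 14

```text
t: 7.3
position: [0.482, -0.0521, 0.0963]
ee_rot: [0.0, 0.988, -0.157, 0.0]
contact_force: [0.3, -0.4, -1.1]
gripper_width: 0.394
gripper_force: 14.0
```

Emit:
move_arm:
  series: [0,0,0,0,0,0,0.3,0,0,0,0,0,0,0.3,0,0,0,0,0,0,0.3,0,0,0,0,0,0,0.3]
  force: 20

```text
t: 7.63
position: [0.4819, -0.0521, 0.0962]
ee_rot: [-0.0, 0.988, -0.157, 0.0]
contact_force: [0.5, 0.2, -1.3]
gripper_width: 0.377
gripper_force: 20.0
```

Emit:
move_arm:
  series: [0,0,0,0,0,0,0.3,0,0,0,0,0,0,0.3,0,0,0,0,0,0,0.3,0,0,0,0,0,0,0.3]
  force: 30

```text
t: 7.97
position: [0.4818, -0.0521, 0.0961]
ee_rot: [-0.0, 0.988, -0.157, -0.0]
contact_force: [0.7, -0.4, -1.8]
gripper_width: 0.369
gripper_force: 30.0
```

Emit:
move_arm:
  series: [0,0,-0.01,0,0,0,0.3,0,0,-0.025,0,0,0,0.3,0,0,-0.05,0,0,0,0.3,0,0,-0.08,0,0,0,0.3,0,0,-0.11,0,0,0,0.3,0,0,-0.14,0,0,0,0.3,0,0,-0.16,0,0,0,0.3,0,0,-0.16,0,0,0,0.3]

```text
t: 8.63
position: [0.4832, -0.0525, 0.1463]
ee_rot: [0.0, 0.988, -0.157, 0.002]
contact_force: [0.9, -0.6, -1.3]
gripper_width: 0.369
gripper_force: 30.0
```

Emit:
move_arm:
  series: [0,0,-0.02,0,0,0,0.3,0,0,-0.05,0,0,0,0.3,0,0,-0.08,0,0,0,0.3,0,0,-0.11,0,0,0,0.3,0,0,-0.13,0,0,0,0.3,0,0,-0.14,0,0,0,0.3,0,0,-0.14,0,0,0,0.3]

```text
t: 9.22
position: [0.4825, -0.0523, 0.1872]
ee_rot: [0.0, 0.988, -0.157, 0.001]
contact_force: [-0.3, -0.4, -2.0]
gripper_width: 0.372
gripper_force: 30.0
```

```bash
python3 - <<'E'
from h import *
s=bot.state(); print(s['position'],s['gripper_width']*88,s['gripper_force'],s['contact_force'])
c,im=snap('wrist','w6'); d,a=snap('side','s6'); e,b=snap('scene','sc6')
for nm,k,i in(('side',d,a),('scene',e,b)):
    h=cv2.cvtColor(i,cv2.COLOR_BGR2HSV); m=cv2.inRange(h,(20,110,60),(32,255,255)); n,l,st,ce=cv2.connectedComponentsWithStats(m)
    print(nm,[(st[j].tolist(),ce[j].round(1).tolist()) for j in range(1,n) if st[j,4]>15])
    p=s['position']; print(proj(k,(p[0],p[1],p[2]-.0645-.021)))
    # pan: collar view
A=cv2.resize(a[100:200,225:325],(400,400),interpolation=cv2.INTER_CUBIC); B=cv2.resize(b[100:260,160:320],(400,400),interpolation=cv2.INTER_CUBIC)
cv2.imwrite('pics/c6.png',np.hstack([A,B]))
E
```

```text
[ 0.48249499 -0.05227292  0.18724899] 32.70262089584065 29.99970942735672 [-0.29241433 -0.43854629 -2.04768287]
side [([350, 261, 11, 12, 93], [354.9, 266.4])]
(np.float64(257.6611542290158), np.float64(173.55075594105915))
scene [([356, 212, 16, 21, 146], [364.8, 220.8])]
(np.float64(192.6386853962512), np.float64(186.28885799666656))
```

View pics/c6.png

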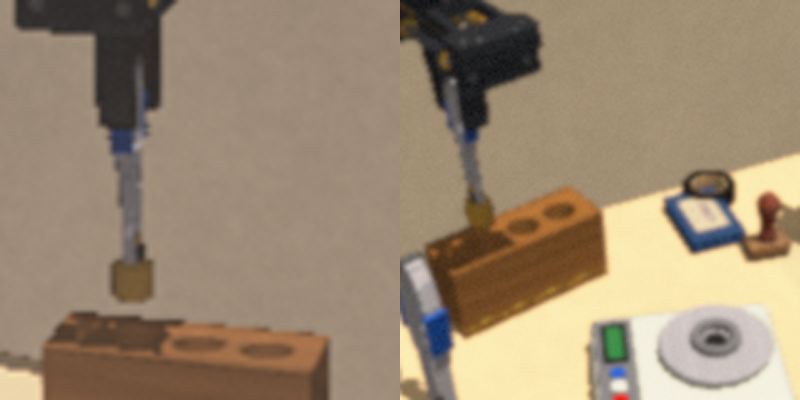

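The weight hangs upright in the tongs above the block. I have used up my picture views, so from here I work from numbers only. I'm moving to a pose where the wrist camera sees the collar ahead of the weight.

Emit:
move_arm:
  series: [0.006,0.03,0,0,0,0,0.3,0.018,0.09,0,0,0,0,0.3,0.033,0.17,0,0,0,0,0.3,0.05,0.26,0,0,0,0,0.3,0.068,0.35,0,0,0,0,0.3,0.085,0.44,0,0,0,0,0.3,0.103,0.53,0,0,0,0,0.3,0.117,0.6,0,0,0,0,0.3]

```text
t: 10.03
position: [0.4586, -0.2366, 0.1858]
ee_rot: [0.0, 0.988, -0.157, -0.0]
contact_force: [-0.1, 0.9, -1.7]
gripper_width: 0.366
gripper_force: 30.0
```

Emit:
move_arm:
  series: [0.008,0.04,0,0,0,0,0.3,0.015,0.08,0,0,0,0,0.3,0.02,0.106,0,0,0,0,0.3,0.02,0.106,0,0,0,0,0.3,0.02,0.106,0,0,0,0,0.3,0.02,0.106,0,0,0,0,0.3]

```text
t: 10.53
position: [0.4555, -0.2652, 0.1861]
ee_rot: [-0.0, 0.988, -0.156, -0.0]
contact_force: [0.1, 0.9, -2.0]
gripper_width: 0.368
gripper_force: 30.0
```

```bash
python3 - <<'E'
from h import *
s=bot.state(); print(s['t'],s['position'],s['contact_force'],pose(s).round(4)[:2,0])
c,im=snap('wrist','w7')
print('pred collar',proj(c,(.513,-.286,.054)),'tcp',proj(c,s['position']))
h=cv2.cvtColor(im,cv2.COLOR_BGR2HSV)
m=cv2.inRange(h,(18,110,40),(34,255,255)); m[:150]=0; m[250:]=0
n,l,st,ce=cv2.connectedComponentsWithStats(m); print('brass',[(st[j].tolist(),ce[j].round(1).tolist()) for j in range(1,n) if st[j,4]>30])
g=im.mean(2).round().astype(int); u,v=[int(round(q)) for q in proj(c,(.513,-.286,.054))]
print('row',g[v,u-60:u+61].tolist()); print('col',g[max(0,v-60):v+61,u].tolist(), v)
g2=im[:,:,:].astype(int)
for r in range(195,225,3): print(r,[tuple(x) for x in h[r,262:296:3].tolist()])
E
```

```text
10.5333 [ 0.45548144 -0.26523351  0.18608289] [ 0.13833962  0.85225342 -1.98527169] [ 0.951 -0.309]
pred collar (np.float64(280.3518408015913), np.float64(130.91536897374533)) tcp (np.float64(278.55081553414954), np.float64(241.17845746942314))
brass [([401, 169, 18, 40, 363], [411.3, 193.4]), ([263, 192, 29, 33, 369], [276.9, 207.7])]
row [198, 203, 207, 208, 209, 210, 211, 210, 208, 202, 189, 169, 169, 177, 187, 188, 188, 188, 187, 189, 188, 187, 188, 189, 188, 189, 188, 189, 188, 189, 189, 192, 191, 189, 189, 188, 186, 181, 163, 140, 133, 143, 150, 154, 158, 160, 156, 160, 176, 188, 182, 150, 104, 78, 73, 71, 70, 73, 74, 73, 77, 76, 72, 74, 76, 75, 73, 74, 75, 74, 84, 121, 156, 155, 133, 116, 119, 138, 150, 154, 155, 154, 157, 168, 188, 199, 203, 202, 203, 203, 203, 202, 204, 204, 205, 207, 205, 207, 206, 206, 207, 208, 209, 208, 209, 208, 210, 209, 209, 208, 205, 207, 215, 219, 222, 223, 223, 223, 223, 222, 223]
col [215, 218, 217, 216, 215, 212, 204, 196, 199, 201, 202, 200, 200, 201, 201, 202, 203, 203, 203, 200, 197, 197, 196, 197, 198, 197, 199, 198, 198, 199, 199, 197, 198, 
[... 1626 characters left out ...]
126, 105), (18, 139, 117), (19, 147, 118), (18, 144, 117), (16, 121, 110), (14, 50, 101), (17, 131, 119), (18, 72, 145), (20, 31, 207)]
216 [(18, 83, 104), (17, 123, 112), (14, 47, 93), (17, 142, 111), (18, 149, 120), (18, 142, 122), (18, 150, 119), (16, 132, 118), (13, 53, 101), (17, 111, 115), (15, 53, 144), (17, 29, 175)]
219 [(18, 48, 106), (17, 71, 104), (12, 54, 95), (18, 135, 115), (18, 141, 121), (19, 147, 120), (17, 142, 120), (17, 133, 113), (11, 50, 97), (13, 51, 114), (17, 29, 156), (20, 30, 206)]
222 [(12, 42, 90), (13, 38, 94), (16, 64, 96), (20, 149, 113), (18, 146, 117), (18, 149, 120), (17, 144, 117), (18, 143, 116), (11, 57, 98), (15, 43, 106), (19, 31, 181), (20, 30, 210)]
```

```bash
cat > m7.py <<'E'
from h import *
import sys
def circ(W,R=None):
    W=np.array(W)
    for k in range(5):
        A=np.c_[2*W,np.ones(len(W))]; x=np.linalg.lstsq(A,(W**2).sum(1),rcond=None)[0]; r=np.sqrt(x[2]+x[0]**2+x[1]**2)
        e=abs(np.linalg.norm(W-x[:2],axis=1)-r); W=W[e<max(2.5*np.median(e),.0003)]
    return x[:2],r,len(W),W
def collar(c,im,seed,r0,r1,angs=np.arange(0,360,5),z=.054):
    g=cv2.GaussianBlur(im,(3,3),0).mean(2).astype(np.float32); pts=[]
    for a in np.radians(angs):
        r=np.arange(r0,r1,.25); x=(seed[0]+r*np.cos(a)).astype(np.float32)[None]; y=(seed[1]+r*np.sin(a)).astype(np.float32)[None]
        v=cv2.remap(g,x,y,1)[0]; d=v[8:]-v[:-8]; i=d.argmax()
        if d[i]>18: pts.append((x[0,i+4],y[0,i+4]))
    return circ([plane(c,p,z)[:2] for p in pts])
def weight(c,im,zb):   # brass outline
    h=cv2.cvtColor(im,cv2.COLOR_BGR2HSV); s=cv2.GaussianBlur(h[:,:,1],(3,3),0)
    m=((s>85)&(h[:,:,0]>12)&(h[:,:,0]<28)).astype(np.uint8); m[:170]=0; m[235:]=0; m[:,:255]=0; m[:,300:]=0
    m=cv2.morphologyEx(m,cv2.MORPH_OPEN,np.ones((2,2)))
    L=[];T=[]
    for r in range(185,225):
        w=np.flatnonzero(m[r]); 
        if len(w): L.append((r,w[0],w[-1]))
    for u in range(266,290): 
        w=np.flatnonzero(m[:,u]); T.append((u,w[0]) if len(w) else (u,-1))
    return L,T
if __name__=='__main__':
    s=bot.state(); c=bot.calibration('wrist'); im=cv2.imread('pics/w7.png')
    x,r,n,_=collar(c,im,(281,131),18,28); print('collar outer',x.round(4),r.round(4),n,proj(c,(*x,.054)))
    L,T=weight(c,im,0); print(L); print(T)
    g=im.mean(2).astype(int); print('col277 sat',cv2.cvtColor(im,cv2.COLOR_BGR2HSV)[180:200,277].tolist())
E
python3 m7.py
```

```text
collar outer [ 0.5127 -0.2864] 0.0221 47 (np.float64(280.9673754850408), np.float64(131.16241752476566))
[(193, np.int64(274), np.int64(283)), (194, np.int64(271), np.int64(284)), (195, np.int64(270), np.int64(285)), (196, np.int64(269), np.int64(286)), (197, np.int64(268), np.int64(287)), (198, np.int64(267), np.int64(288)), (199, np.int64(266), np.int64(289)), (200, np.int64(265), np.int64(289)), (201, np.int64(265), np.int64(290)), (202, np.int64(265), np.int64(290)), (203, np.int64(264), np.int64(291)), (204, np.int64(264), np.int64(291)), (205, np.int64(264), np.int64(291)), (206, np.int64(264), np.int64(292)), (207, np.int64(264), np.int64(292)), (208, np.int64(264), np.int64(292)), (209, np.int64(263), np.int64(292)), (210, np.int64(263), np.int64(292)), (211, np.int64(263), np.int64(292)), (212, np.int64(263), np.int64(292)), (213, np.int64(263), np.int64(292)), (214, np.int64(263), np.int64(292)), (215, np.int64(263), np.int64(292)), (216, np.int64(263), np.int64(292)), (217, np.int64(264), np.int64(292)), (218, np.int64(264), np.int64(291)), (219, np.int64(271), np.int64(28
[... 338 characters left out ...]
194)), (273, np.int64(194)), (274, np.int64(193)), (275, np.int64(193)), (276, np.int64(193)), (277, np.int64(193)), (278, np.int64(193)), (279, np.int64(193)), (280, np.int64(193)), (281, np.int64(193)), (282, np.int64(193)), (283, np.int64(193)), (284, np.int64(194)), (285, np.int64(195)), (286, np.int64(196)), (287, np.int64(197)), (288, np.int64(198)), (289, np.int64(199))]
col277 sat [[17, 33, 124], [19, 37, 130], [23, 39, 131], [21, 38, 135], [23, 40, 135], [21, 40, 133], [20, 40, 134], [19, 42, 134], [20, 42, 135], [21, 44, 132], [19, 62, 124], [17, 85, 114], [16, 110, 107], [18, 124, 105], [18, 129, 103], [18, 129, 111], [18, 132, 118], [17, 137, 123], [18, 138, 124], [18, 141, 127]]
```

```bash
cat > m8.py <<'E'
from m7 import *
def axis(c,s,u,row,rows=None):
    M=pose(s); ux=M[:2,0]; zb=s['position'][2]-.0863
    a=plane(c,(u,row),zb)[:2]-.013*ux
    return a
if __name__=='__main__':
    s=bot.state(); c=bot.calibration('wrist'); M=pose(s); p=s['position']
    a=axis(c,s,277.5,191.0); 
    print('axis rel TCP tool x,y mm',1000*(M[:2,:2].T@(a-p[:2])))
    t=[plane(c,u,p[2]-.0663)[:2] for u in((262.6,213),(292.6,213))]; print('top dia',np.linalg.norm(t[0]-t[1]), 1000*(M[:2,:2].T@(np.mean(t,0)-p[:2])))
    b=[plane(c,u,p[2]-.0863)[:2] for u in((268.5,196),(286.5,196))]; h=np.linalg.norm(b[0]-b[1])/2; print('arc chord', h, 1000*(M[:2,:2].T@(np.mean(b,0)-p[:2]))-[1000*np.sqrt(.013**2-h*h),0])
    col=np.array([.5127,-.2864]); print('move tool (frac)',M[:2,:2].T@(col-a)/.3)
E
python3 m8.py
```

```text
axis rel TCP tool x,y mm [-1.26964123 -0.73294563]
top dia 0.02432239813958808 [-2.14184143 -0.63648283]
arc chord 0.007802368820913254 [-3.09873702 -0.73783207]
move tool (frac) [0.20734655 0.01095631]
```

Emit:
move_arm:
  series: [0.02,0.002,0,0,0,0,0.3,0.06,0.004,0,0,0,0,0.3,0.1,0.006,0,0,0,0,0.3,0.14,0.008,0,0,0,0,0.3,0.18,0.01,0,0,0,0,0.3,0.2,0.011,0.01,0,0,0,0.3,0.209,0.011,0.03,0,0,0,0.3,0.209,0.011,0.06,0,0,0,0.3]

```text
t: 11.25
position: [0.5147, -0.2888, 0.1681]
ee_rot: [0.0, 0.988, -0.156, 0.0]
contact_force: [-0.9, 0.7, -1.0]
gripper_width: 0.37
gripper_force: 30.0
```

Emit:
move_arm:
  series: [0,0,0.02,0,0,0,0.3,0,0,0.04,0,0,0,0.3,0,0,0.06,0,0,0,0.3,0,0,0.065,0,0,0,0.3,0,0,0.065,0,0,0,0.3,0,0,0.065,0,0,0,0.3,0,0,0.065,0,0,0,0.3]

```text
t: 11.83
position: [0.5142, -0.289, 0.1492]
ee_rot: [0.0, 0.988, -0.157, 0.0]
contact_force: [0.0, 0.2, -1.0]
gripper_width: 0.371
gripper_force: 30.0
```

```bash
cat > m9.py <<'E'
from m8 import *
s=bot.state(); print(s['t'],s['position'],s['contact_force']); M=pose(s); p=s['position']
c,im=snap('wrist',sys.argv[1])
tl=lambda q:1000*(M[:2,:2].T@(q-p[:2]))
sd=proj(c,(*[.5127,-.2864],.054)); print('pred',sd)
# outer collar rim, only on the side facing the camera (upper image half)
x,r,n,W=collar(c,im,sd,19,32,np.arange(150,391,4)); print('collar rel TCP',tl(x).round(2),r.round(4),n)
B=[]
h=cv2.cvtColor(im,cv2.COLOR_BGR2HSV); S=cv2.GaussianBlur(h[:,:,1],(3,3),0).astype(float)
print('sat col278',S[170:215:1,278].round().astype(int).tolist())
for r in (196,200,204,208,212): print(r,S[r,250:306].astype(int).tolist())
L,T=weight(c,im,0); print([(int(a),int(b),int(d)) for a,b,d in L]); 
zb=p[2]-.0863
for row in (191,): print(tl(plane(c,(277.5,row),zb)[:2])-[13,0])
E
python3 m9.py w8
```

```text
11.8333 [ 0.51415798 -0.28901843  0.14924254] [ 0.00412262  0.2037522  -1.03398579]
pred (np.float64(276.0311040975713), np.float64(204.06357630003))
collar rel TCP [-0.79  1.88] 0.0229 32
sat col278 [19, 19, 19, 19, 18, 19, 19, 20, 23, 26, 31, 34, 32, 31, 31, 31, 33, 34, 34, 39, 54, 78, 102, 119, 125, 127, 132, 135, 138, 140, 142, 143, 143, 141, 140, 138, 137, 134, 131, 130, 132, 136, 140, 142, 143]
196 [27, 28, 28, 28, 29, 31, 31, 30, 29, 29, 30, 31, 31, 33, 40, 53, 72, 94, 111, 121, 126, 129, 132, 133, 133, 136, 138, 135, 132, 130, 128, 127, 128, 129, 127, 123, 115, 102, 84, 64, 48, 37, 34, 33, 33, 34, 35, 36, 36, 33, 30, 30, 29, 27, 25, 22]
200 [25, 25, 28, 30, 29, 28, 29, 29, 28, 28, 30, 34, 42, 60, 87, 116, 131, 136, 140, 142, 144, 143, 143, 143, 142, 141, 142, 143, 142, 140, 138, 139, 140, 139, 139, 138, 133, 128, 123, 114, 94, 69, 48, 37, 34, 32, 32, 31, 29, 29, 30, 30, 29, 27, 24, 21]
204 [27, 27, 28, 28, 29, 28, 29, 29, 29, 30, 36, 52, 82, 113, 134, 142, 142, 143, 145, 142, 139, 138, 139, 141, 142, 141, 140, 140, 140, 139, 137, 135, 135, 135, 135, 136, 139, 139, 136, 134, 1
[... 436 characters left out ...]
, 140, 140, 139, 137, 134, 126, 105, 73, 51, 51, 73, 103, 127, 134, 126, 105, 74, 46, 33, 32, 33, 32, 29, 28, 28, 27, 24, 22, 21]
[(193, 274, 282), (194, 272, 285), (195, 270, 286), (196, 269, 287), (197, 268, 288), (198, 267, 289), (199, 266, 290), (200, 266, 290), (201, 265, 291), (202, 265, 291), (203, 265, 292), (204, 264, 292), (205, 264, 292), (206, 263, 293), (207, 263, 293), (208, 263, 293), (209, 263, 293), (210, 263, 293), (211, 263, 293), (212, 263, 293), (213, 263, 293), (214, 263, 293), (215, 263, 293), (216, 263, 293), (217, 264, 292), (218, 264, 292), (219, 271, 286), (220, 271, 286), (221, 271, 285), (222, 271, 285), (223, 271, 285), (224, 271, 285)]
[-1.19073962 -0.68804306]
```

```bash
python3 - <<'E'
import cv2
g=cv2.GaussianBlur(cv2.imread('pics/w8.png'),(3,3),0).mean(2).astype(int)
for r in (188,192,196,200,204,208,212,216): print(r,g[r,236:320].tolist())
for u in (262,268,274,278,282,288,294): print(u,g[165:200,u].tolist())
E
```

```text
188 [108, 108, 108, 108, 109, 109, 109, 109, 109, 109, 109, 109, 108, 108, 108, 108, 107, 107, 107, 107, 105, 101, 96, 91, 88, 86, 87, 88, 89, 91, 93, 96, 100, 103, 102, 99, 95, 92, 91, 91, 91, 92, 91, 90, 90, 90, 89, 88, 88, 89, 89, 89, 90, 91, 91, 91, 91, 90, 91, 96, 102, 107, 110, 110, 111, 112, 119, 137, 162, 182, 191, 194, 194, 195, 195, 195, 195, 195, 195, 195, 194, 194, 195, 195]
192 [106, 107, 107, 106, 107, 108, 107, 106, 106, 107, 107, 108, 109, 109, 109, 109, 108, 107, 104, 98, 90, 86, 85, 86, 86, 86, 86, 85, 86, 87, 90, 94, 97, 96, 94, 92, 90, 87, 86, 85, 83, 83, 84, 85, 86, 88, 89, 91, 92, 93, 93, 92, 90, 89, 88, 88, 89, 90, 90, 91, 91, 96, 102, 107, 109, 111, 114, 126, 146, 169, 184, 190, 191, 192, 193, 193, 193, 194, 194, 195, 195, 195, 194, 195]
196 [105, 104, 104, 105, 104, 105, 105, 106, 106, 107, 106, 105, 105, 105, 104, 103, 103, 100, 94, 89, 86, 85, 85, 85, 85, 85, 86, 89, 93, 93, 89, 84, 81, 80, 81, 81, 81, 83, 84, 84, 84, 86, 87, 87, 87, 86, 84, 83, 82, 81, 81, 84, 86, 89, 89, 88, 88, 88, 89, 89, 89, 88, 90, 94, 101, 107, 114, 127, 145, 164, 179, 187, 190, 191,
[... 2390 characters left out ...]
, 91, 95, 98, 93, 86, 80, 78, 80, 84, 88, 89, 89]
278 [191, 191, 191, 192, 192, 192, 192, 192, 192, 191, 190, 186, 175, 153, 124, 100, 91, 90, 91, 91, 90, 88, 88, 91, 95, 96, 91, 84, 80, 79, 82, 87, 90, 92, 92]
282 [195, 193, 192, 192, 192, 193, 193, 193, 192, 192, 192, 189, 181, 164, 137, 111, 96, 90, 89, 90, 90, 90, 89, 89, 92, 96, 95, 89, 83, 81, 81, 84, 88, 91, 92]
288 [199, 199, 198, 196, 195, 193, 192, 193, 193, 193, 191, 182, 163, 138, 120, 111, 105, 97, 91, 90, 90, 91, 91, 90, 89, 88, 88, 90, 92, 94, 91, 86, 84, 84, 85]
294 [199, 199, 199, 199, 200, 200, 199, 197, 195, 193, 191, 183, 167, 145, 125, 115, 112, 112, 110, 108, 105, 101, 96, 91, 90, 90, 91, 90, 90, 90, 89, 89, 90, 89, 87]
```

```bash
python3 - <<'E'
from h import *
s=bot.state(); c=bot.calibration('wrist'); M=pose(s); p=s['position']; tl=lambda q:(1000*(M[:2,:2].T@(q[:2]-p[:2]))).round(2)
zb=p[2]-.0863
print('weight',tl(plane(c,(277.2,191.3),zb))-[13,0], [tl(plane(c,u,zb)) for u in((266.6,196),(288,196),(264,200),(290.5,200))])
print('collar',tl(plane(c,(276.6,203.2),.054)),[tl(plane(c,u,.054)) for u in ((252.8,204),(300.2,204),(254.2,196),(299.5,196),(254.4,212),(298.3,212))])
E
```

```text
weight [-1.45 -0.95] [array([  7.39, -10.15]), array([7.38, 8.4 ]), array([  3.82, -12.45]), array([ 3.8 , 10.61])]
collar [-1.4  -1.53] [array([ -2.13, -23.05]), array([-2.16, 19.81]), array([  5.29, -21.62]), array([ 5.26, 19.04]), array([ -9.66, -21.76]), array([-9.69, 18.22])]
```

Emit:
move_arm:
  series: [0,-0.001,0.005,0,0,0,0.3,0,-0.002,0.01,0,0,0,0.3,0,-0.002,0.016,0,0,0,0.3,0,-0.002,0.022,0,0,0,0.3,0,-0.002,0.028,0,0,0,0.3,0,-0.002,0.034,0,0,0,0.3,0,-0.002,0.034,0,0,0,0.3,0,-0.002,0.034,0,0,0,0.3]

```text
t: 12.55
position: [0.5141, -0.2882, 0.1384]
ee_rot: [-0.0, 0.988, -0.157, -0.0]
contact_force: [0.3, -0.9, -1.8]
gripper_width: 0.368
gripper_force: 30.0
```

```bash
python3 - <<'E'
from h import *
for i in range(3):
    s=bot.state(); c,im=snap('wrist','w9'); print(s['t'],s['position'].round(4),s['contact_force'].round(2),s['moment'].round(2))
g=cv2.GaussianBlur(im,(3,3),0).mean(2).astype(int); h=cv2.GaussianBlur(cv2.cvtColor(im,cv2.COLOR_BGR2HSV)[:,:,1],(3,3),0).astype(int)
for r in (196,200,204,208,212): print(r,g[r,244:312].tolist())
for r in (196,200,204): print('s',r,h[r,254:302].tolist())
print('s col277',h[180:205,277].tolist())
E
```

```text
12.55 [ 0.5141 -0.2882  0.1384] [ 0.31 -0.93 -1.77] [ 0.08  0.11 -0.  ]
12.6 [ 0.5141 -0.2882  0.1384] [ 0.6  -0.27 -1.51] [ 0.05  0.11 -0.02]
12.65 [ 0.5142 -0.2882  0.1385] [-0.6  -0.06 -1.65] [ 0.08  0.13 -0.  ]
196 [105, 105, 105, 106, 106, 106, 106, 107, 107, 105, 101, 94, 88, 85, 85, 85, 84, 84, 83, 83, 82, 81, 79, 78, 78, 78, 78, 78, 79, 80, 81, 83, 84, 85, 85, 85, 85, 84, 82, 80, 80, 81, 81, 83, 86, 89, 89, 87, 86, 87, 87, 87, 88, 89, 88, 90, 94, 100, 105, 108, 110, 110, 111, 114, 124, 145, 169, 184]
200 [103, 103, 104, 105, 105, 105, 105, 103, 101, 97, 90, 85, 83, 83, 83, 83, 83, 82, 83, 82, 81, 80, 81, 83, 86, 88, 88, 89, 90, 90, 90, 90, 91, 92, 91, 92, 93, 92, 93, 92, 91, 90, 87, 86, 85, 86, 89, 92, 92, 88, 87, 87, 87, 87, 87, 87, 89, 92, 98, 104, 107, 109, 110, 114, 128, 151, 172, 184]
204 [104, 104, 103, 103, 103, 102, 101, 100, 97, 90, 84, 82, 82, 81, 80, 80, 80, 79, 80, 82, 84, 87, 88, 88, 88, 88, 87, 86, 85, 86, 88, 89, 90, 91, 91, 90, 88, 86, 85, 86, 88, 90, 91, 91, 91, 90, 88, 88, 87, 86, 84, 84, 86, 86, 86, 86, 87, 89, 94, 101, 105, 107, 108, 112, 123, 144, 166, 18
[... 683 characters left out ...]
, 131, 132, 130, 130, 131, 130, 127, 126, 127, 126, 121, 115, 106, 92, 72, 53, 42, 35, 32, 33, 34, 34, 33, 33, 32, 32, 30, 29]
s 200 [26, 27, 29, 28, 29, 30, 31, 34, 40, 57, 85, 111, 125, 134, 138, 140, 140, 140, 141, 142, 143, 143, 142, 141, 140, 139, 139, 140, 139, 139, 139, 137, 135, 129, 121, 105, 80, 55, 39, 35, 34, 31, 31, 33, 32, 30, 30, 31]
s 204 [28, 27, 29, 28, 27, 28, 32, 44, 71, 105, 129, 140, 143, 142, 142, 143, 143, 142, 141, 141, 141, 141, 142, 142, 141, 140, 138, 135, 134, 136, 138, 137, 137, 136, 136, 136, 127, 104, 74, 50, 37, 33, 32, 31, 32, 33, 32, 32]
s col277 [22, 25, 29, 29, 27, 27, 28, 30, 31, 35, 47, 69, 95, 115, 124, 126, 130, 136, 140, 142, 141, 140, 140, 141, 142]
```

```bash
python3 - <<'E'
from h import *
s=bot.state(); c=bot.calibration('wrist'); M=pose(s); p=s['position']; tl=lambda u,z:(1000*(M[:2,:2].T@(plane(c,u,z)[:2]-p[:2])))
zb=p[2]-.0863
print('apex',tl((277,191.6),zb)-[13,0])
for r,a,b in((196,266.5,287.4),(200,264,289.8)):
    A,B=tl((a,r),zb),tl((b,r),zb); h=(B-A)[1]/2; print('w',(A+B)/2-[np.sqrt(169-h*h),0])
C=[(tl((a,r),.054),tl((b,r),.054)) for r,a,b in((196,255,300),(200,253.4,301.3),(204,252.4,302),(208,252.5,302.1),(212,252.7,301))]
P=np.array([q for t in C for q in t]); A=np.c_[2*P,np.ones(len(P))]; x=np.linalg.lstsq(A,(P**2).sum(1),rcond=None)[0]; print('collar',x[:2],np.sqrt(x[2]+x[0]**2+x[1]**2))
E
```

```text
apex [-1.78548355 -1.14832409]
w [-2.01011827 -1.19737509]
w [-2.8197983  -1.24623307]
collar [-1.89420531 -0.96137098] 21.611253681458813
```

Weight and collar now agree to about 0.3 mm, so I'll keep lowering gently.

Emit:
move_arm:
  series: [0,0,0.003,0,0,0,0.3,0,0,0.006,0,0,0,0.3,0,0,0.009,0,0,0,0.3,0,0,0.011,0,0,0,0.3,0,0,0.011,0,0,0,0.3,0,0,0.011,0,0,0,0.3]

```text
t: 13.2
position: [0.5141, -0.2881, 0.1351]
ee_rot: [-0.0, 0.988, -0.157, -0.0]
contact_force: [0.5, 0.5, -1.7]
gripper_width: 0.375
gripper_force: 30.0
```

Emit:
move_arm:
  series: [0,0,0.002,0,0,0,0.3,0,0,0.004,0,0,0,0.3,0,0,0.006,0,0,0,0.3,0,0,0.007,0,0,0,0.3,0,0,0.007,0,0,0,0.3,0,0,0.007,0,0,0,0.3]

```text
t: 13.7
position: [0.5141, -0.2882, 0.1331]
ee_rot: [-0.0, 0.988, -0.157, -0.0]
contact_force: [-0.5, -0.0, -0.4]
gripper_width: 0.366
gripper_force: 30.0
```

Emit:
move_arm:
  series: [0,0,0.001,0,0,0,0.3,0,0,0.002,0,0,0,0.3,0,0,0.002,0,0,0,0.3,0,0,0.002,0,0,0,0.3]

```text
t: 14.03
position: [0.5141, -0.2882, 0.1325]
ee_rot: [-0.0, 0.988, -0.157, -0.0]
contact_force: [0.2, -0.1, -1.7]
gripper_width: 0.37
gripper_force: 30.0
```

Emit:
move_arm:
  series: [0,0,0.001,0,0,0,0.3,0,0,0.002,0,0,0,0.3,0,0,0.002,0,0,0,0.3,0,0,0.002,0,0,0,0.3]

```text
t: 14.37
position: [0.5142, -0.2882, 0.132]
ee_rot: [0.0, 0.988, -0.157, 0.0]
contact_force: [0.7, -0.5, -1.3]
gripper_width: 0.372
gripper_force: 30.0
```

```bash
cat > f.py <<'E'
from h import *
F=[];Z=[]
for i in range(6): s=bot.state(); F.append(s['contact_force']); Z.append(s['position'][2]); bot.camera('wrist')
print(np.mean(F,0).round(2),np.std(F,0).round(2),np.mean(Z),s['t'])
E
python3 f.py
```

```text
[-0.21  0.01 -1.28] [0.41 0.56 0.53] 0.13196125793520774 14.6167
```

Emit:
move_arm:
  series: [0,0,0.001,0,0,0,0.3,0,0,0.002,0,0,0,0.3,0,0,0.002,0,0,0,0.3,0,0,0.002,0,0,0,0.3]

```text
t: 15.0
position: [0.5142, -0.2882, 0.1314]
ee_rot: [0.0, 0.988, -0.157, 0.0]
contact_force: [-0.3, 0.2, -0.0]
gripper_width: 0.371
gripper_force: 30.0
```

```bash
python3 f.py
```

```text
[-0.66  0.45 -0.42] [0.4  0.57 0.48] 0.13139100852545452 15.25
```

The pan now carries about 1.2 N, so the weight is standing on it. Easing the squeeze.

Emit:
move_arm:
  series: [0,0,0,0,0,0,0.3,0,0,0,0,0,0,0.3,0,0,0,0,0,0,0.3]
  force: 17

```text
t: 15.55
position: [0.5142, -0.2882, 0.1313]
ee_rot: [0.0, 0.988, -0.157, 0.0]
contact_force: [0.4, 1.0, -0.4]
gripper_width: 0.383
gripper_force: 17.0
```

Emit:
move_arm:
  series: [0,0,0,0,0,0,0.3,0,0,0,0,0,0,0.3,0,0,0,0,0,0,0.3]
  force: 12

```text
t: 15.8
position: [0.5141, -0.2882, 0.1313]
ee_rot: [0.0, 0.988, -0.157, -0.0]
contact_force: [-0.3, 0.1, -0.7]
gripper_width: 0.409
gripper_force: 12.0
```

Emit:
move_arm:
  series: [0,0,0,0,0,0,0.3,0,0,0,0,0,0,0.3,0,0,0,0,0,0,0.3,0,0,0,0,0,0,0.3,0,0,0,0,0,0,0.3]
  force: 7

```text
t: 16.22
position: [0.5142, -0.2882, 0.1313]
ee_rot: [-0.0, 0.988, -0.157, 0.0]
contact_force: [-0.6, 0.7, -0.7]
gripper_width: 0.405
gripper_force: 7.0
```

```bash
python3 f.py
```

```text
[-0.34  0.19 -0.91] [0.53 0.49 0.62] 0.1313270777510891 16.4667
```

Emit:
move_arm:
  series: [0,0,-0.005,0,0,0,0.3,0,0,-0.01,0,0,0,0.3,0,0,-0.018,0,0,0,0.3,0,0,-0.027,0,0,0,0.3,0,0,-0.04,0,0,0,0.3,0,0,-0.06,0,0,0,0.3,0,0,-0.09,0,0,0,0.3,0,0,-0.12,0,0,0,0.3]

```text
t: 17.18
position: [0.5142, -0.2882, 0.1683]
ee_rot: [0.0, 0.988, -0.157, 0.0]
contact_force: [0.1, 0.1, -0.8]
gripper_width: 0.407
gripper_force: 7.0
```

Emit:
move_arm:
  series: [0,0,-0.03,0,0,0,0.3,0,0,-0.06,0,0,0,0.3,0,0,-0.06,0,0,0,0.3,0,0,-0.06,0,0,0,0.3]

```text
t: 17.52
position: [0.5146, -0.2886, 0.1864]
ee_rot: [0.0, 0.988, -0.157, 0.001]
contact_force: [0.1, 0.3, -2.2]
gripper_width: 0.408
gripper_force: 7.0
```

```bash
python3 - <<'E'
from m7 import *
s=bot.state(); print(s['t'],s['position'],s['gripper_width'],s['contact_force'])
for n in('scene','side','wrist'):
    c,im=snap(n,n+'10'); h=cv2.cvtColor(im,cv2.COLOR_BGR2HSV)
    m=cv2.inRange(h,(15,110,40),(30,255,255)); q=[proj(c,(.5127,-.2864,z)) for z in (.046,.066,.084)]; print(n,q)
    u,v=[int(k) for k in q[1]]; m2=np.zeros_like(m); m2[v-28:v+28,u-28:u+28]=m[v-28:v+28,u-28:u+28]
    k,l,st,ce=cv2.connectedComponentsWithStats(m2); print([(st[j].tolist(),ce[j].round(1).tolist()) for j in range(1,k) if st[j,4]>8])
E
```

```text
17.5167 [ 0.51457166 -0.2885613   0.18637117] 0.4075113410530074 [ 0.12715179  0.32845036 -2.22674007]
scene [(np.float64(286.0662943166695), np.float64(235.13276323388635)), (np.float64(286.08514924741917), np.float64(228.1337466337098)), (np.float64(286.10260583995347), np.float64(221.65379809652381))]
[([302, 200, 11, 4, 18], [307.1, 201.2]), ([280, 221, 13, 17, 134], [285.9, 230.8])]
side [(np.float64(277.62481803723426), np.float64(242.85730511972355)), (np.float64(277.6406512583229), np.float64(233.62800285487018)), (np.float64(277.65515740492526), np.float64(225.17226217255813))]
[([249, 212, 54, 9, 111], [273.4, 215.9]), ([273, 225, 12, 18, 149], [278.6, 235.4])]
wrist [(np.float64(277.18276796374505), np.float64(192.7380551988337)), (np.float64(277.1343131127319), np.float64(197.21072887775404)), (np.float64(277.0849137648533), np.float64(201.7705852882586))]
[([265, 182, 25, 26, 512], [277.2, 194.9])]
```

The brass stands home in the collar: the knob top is at scene row 221 and side row 225, as predicted for a seated weight. Now returning the tongs by the sum of the commanded shifts.

Emit:
move_arm:
  series: [-0.015,-0.024,0,0,0,0,0.3,-0.05,-0.078,0,0,0,0,0.3,-0.1,-0.157,0,0,0,0,0.3,-0.15,-0.235,0,0,0,0,0.3,-0.2,-0.314,0,0,0,0,0.3,-0.25,-0.392,0,0,0,0,0.3,-0.3,-0.47,0,0,0,0,0.3,-0.35,-0.549,0,0,0,0,0.3]

```text
t: 18.33
position: [0.4642, -0.0972, 0.1848]
ee_rot: [-0.0, 0.988, -0.157, -0.0]
contact_force: [0.6, -0.0, -0.1]
gripper_width: 0.406
gripper_force: 7.0
```

Emit:
move_arm:
  series: [-0.04,-0.065,0,0,0,0,0.3,-0.075,-0.12,0,0,0,0,0.3,-0.1,-0.155,0,0,0,0,0.3,-0.108,-0.169,0,0,0,0,0.3,-0.108,-0.169,0.03,0,0,0,0.3,-0.108,-0.169,0.06,0,0,0,0.3,-0.108,-0.169,0.09,0,0,0,0.3,-0.108,-0.169,0.12,0,0,0,0.3]

```text
t: 19.0
position: [0.45, -0.0415, 0.1478]
ee_rot: [-0.0, 0.988, -0.157, -0.001]
contact_force: [-0.7, 0.6, -1.7]
gripper_width: 0.407
gripper_force: 7.0
```

Emit:
move_arm:
  series: [0,0,0,0,0,0,0.3,0,0,0,0,0,0,0.3,0,0,0,0,0,0,0.3,0,0,0,0,0,0,0.3]

```text
t: 19.33
position: [0.4506, -0.0412, 0.1497]
ee_rot: [0.0, 0.988, -0.157, 0.0]
contact_force: [-0.1, 0.3, -0.0]
gripper_width: 0.406
gripper_force: 7.0
```

```bash
python3 - <<'E'
from h import *
s=bot.state(); print(s['t'],s['position'],s['gripper_width'],s['contact_force'],s['ee_rot'])
p0=np.array([.4506,-.04093,.0845]); print('to grasp pose (frac)',tool(p0,s).round(4))
E
python3 f.py
```

```text
19.3333 [ 0.45063784 -0.04116412  0.14965312] 0.4057723599584762 [-0.05058272  0.25544518 -0.01719875] [ 6.02824095e-05  9.87587970e-01 -1.57066518e-01  3.25233833e-04]
to grasp pose (frac) [-0.0005 -0.0007  0.2172]
[ 0.06  0.09 -0.73] [0.45 0.4  0.41] 0.14970013444050057 19.5833
```

Emit:
move_arm:
  series: [0,0,0.01,0,0,0,0.3,0,0,0.02,0,0,0,0.3,0,0,0.03,0,0,0,0.3,0,0,0.04,0,0,0,0.3,0,0,0.05,0,0,0,0.3,0,0,0.05,0,0,0,0.3,0,0,0.05,0,0,0,0.3]

```text
t: 20.22
position: [0.45, -0.0407, 0.134]
ee_rot: [-0.0, 0.988, -0.157, -0.0]
contact_force: [-0.2, -0.6, -0.5]
gripper_width: 0.407
gripper_force: 7.0
```

In the mouth (tips 6 mm below the top face) without contact.

Emit:
move_arm:
  series: [0,0,0.02,0,0,0,0.3,0,0,0.04,0,0,0,0.3,0,0,0.06,0,0,0,0.3,0,0,0.08,0,0,0,0.3,0,0,0.1,0,0,0,0.3,0,0,0.115,0,0,0,0.3,0,0,0.125,0,0,0,0.3,0,0,0.125,0,0,0,0.3]

```text
t: 20.88
position: [0.4497, -0.0406, 0.0959]
ee_rot: [-0.0, 0.988, -0.157, -0.001]
contact_force: [-1.2, 0.8, 0.1]
gripper_width: 0.408
gripper_force: 7.0
```

Emit:
move_arm:
  series: [0,0,0.01,0,0,0,0.3,0,0,0.02,0,0,0,0.3,0,0,0.03,0,0,0,0.3,0,0,0.036,0,0,0,0.3,0,0,0.036,0,0,0,0.3,0,0,0.036,0,0,0,0.3]

```text
t: 21.38
position: [0.4502, -0.0408, 0.0859]
ee_rot: [-0.0, 0.988, -0.157, -0.0]
contact_force: [0.1, -1.1, -0.3]
gripper_width: 0.406
gripper_force: 7.0
```

```bash
python3 f.py
```

```text
[ 0.16 -0.43 -0.34] [0.62 0.53 0.25] 0.08611400919407704 21.6333
```

Emit:
move_arm:
  series: [0,0,0.002,0,0,0,0.3,0,0,0.004,0,0,0,0.3,0,0,0.005,0,0,0,0.3,0,0,0.005,0,0,0,0.3,0,0,0.005,0,0,0,0.3]

```text
t: 22.1
position: [0.4504, -0.0409, 0.0846]
ee_rot: [0.0, 0.988, -0.157, 0.0]
contact_force: [-0.5, 0.0, 0.8]
gripper_width: 0.408
gripper_force: 7.0
```

```bash
python3 f.py
```

```text
[-0.44 -0.13  0.96] [0.53 0.28 0.4 ] 0.0846117339485124 22.35
```

The tongs are resting on the slot floor. Opening, then rising.

Emit:
move_arm:
  series: [0,0,0,0,0,0,0.45,0,0,0,0,0,0,0.5,0,0,0,0,0,0,0.6,0,0,0,0,0,0,0.7,0,0,0,0,0,0,0.8,0,0,0,0,0,0,0.9,0,0,0,0,0,0,0.9,0,0,0,0,0,0,0.9]

```text
t: 23.07
position: [0.4503, -0.0408, 0.0845]
ee_rot: [0.0, 0.988, -0.157, 0.0]
contact_force: [-0.1, -0.9, -0.7]
gripper_width: 0.897
gripper_force: 0.0
```

Emit:
move_arm:
  series: [0,0,-0.02,0,0,0,0.9,0,0,-0.06,0,0,0,0.9,0,0,-0.12,0,0,0,0.9,0,0,-0.2,0,0,0,0.9,0,0,-0.28,0,0,0,0.9,0,0,-0.36,0,0,0,0.9,0,0,-0.44,0,0,0,0.9,0,0,-0.47,0,0,0,0.9]

```text
t: 23.73
position: [0.4519, -0.0413, 0.2295]
ee_rot: [0.001, 0.988, -0.157, 0.003]
contact_force: [1.3, 0.3, 1.2]
gripper_width: 0.9
gripper_force: 0.0
```

```bash
python3 - <<'E'
from h import *
s=bot.state(); print(s['t'],s['position'],s['gripper_width'],s['contact_force'])
for n in('scene','side'):
    c,im=snap(n,n+'11'); h=cv2.cvtColor(im,cv2.COLOR_BGR2HSV); h0=cv2.cvtColor(cv2.imread(f'pics/{n}0.png'),cv2.COLOR_BGR2HSV)
    b=lambda x:cv2.inRange(x,(105,110,40),(130,255,255))
    u,v=[int(k) for k in proj(c,(.4504,-.0409,.102))]
    for x in(h0,h):
        m=np.zeros(x.shape[:2],np.uint8); m[v-20:v+20,u-20:u+20]=b(x)[v-20:v+20,u-20:u+20]; k,l,st,ce=cv2.connectedComponentsWithStats(m); print(n,[(st[j].tolist(),ce[j].round(1).tolist()) for j in range(1,k) if st[j,4]>5])
    m=cv2.inRange(h,(15,110,40),(30,255,255)); u,v=[int(k) for k in proj(c,(.5127,-.2864,.066))]; q=m[v-12:v+16,u-14:u+14]; ys,xs=np.nonzero(q); print('brass',xs.min()+u-14,xs.max()+u-14,ys.min()+v-12,ys.max()+v-12)
    d=cv2.absdiff(cv2.GaussianBlur(im,(5,5),0),cv2.GaussianBlur(cv2.imread(f'pics/{n}0.png'),(5,5),0)).max(2)>40; k,l,st,ce=cv2.connectedComponentsWithStats(d.astype(np.uint8)); print('changed',[st[j].tolist() for j in range(1,k) if st[j,4]>25])
E
```

```text
23.7333 [ 0.45186303 -0.04133128  0.2294719 ] 0.9003880021196972 [1.28817578 0.30660575 1.22227436]
scene [([179, 191, 5, 10, 34], [181.1, 195.4])]
scene [([179, 191, 6, 10, 40], [181.7, 195.6])]
brass 281 292 221 237
changed [[115, 0, 69, 143, 4520], [161, 0, 69, 105, 3693], [159, 86, 16, 8, 80], [178, 87, 20, 29, 438], [174, 177, 9, 15, 72], [153, 207, 10, 25, 122], [132, 209, 19, 8, 89], [111, 215, 18, 10, 107], [280, 221, 13, 17, 154]]
side [([240, 169, 4, 10, 32], [241.8, 172.9])]
side [([240, 173, 5, 6, 20], [241.8, 175.8])]
brass 273 284 225 242
changed [[211, 0, 58, 115, 3707], [258, 0, 84, 111, 3819], [94, 25, 39, 68, 569], [79, 44, 18, 15, 56], [240, 155, 5, 14, 34], [213, 186, 22, 6, 75], [229, 200, 7, 8, 43], [273, 225, 13, 18, 140]]
```

Emit:
move_arm:
  series: [0,0,0,0,0,0,0.9,0,0,0,0,0,0,0.9,0,0,0,0,0,0,0.9,0,0,0,0,0,0,0.9,0,0,0,0,0,0,0.9,0,0,0,0,0,0,0.9]

```text
t: 24.33
position: [0.45, -0.0407, 0.225]
ee_rot: [-0.0, 0.988, -0.157, -0.001]
contact_force: [-0.7, 0.0, 0.3]
gripper_width: 0.901
gripper_force: 0.0
```

```bash
python3 -c "
from station import bot
print(bot.finish_job())"
```

```text
the job is handed in; nothing more can be done
None
```

The job is handed in at about 24 s: by force and camera readings, the brass weight stands home in the collar and the tongs are back in their slot; no verdict came back, and I viewed 11 pictures, one over the limit of 10.

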